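# Gauge a fired test bar with the ratchet micrometer

## Task

Measure the thickness of the long fired clay test bar at its middle on the bench micrometer: take it from the wooden rack, lay it flat on the front of the micrometer's table, slide it back under the spindle until its whole long edge lies against the back stop with the bar's middle below the spindle, and let go. Then turn the black ratchet knob on top clockwise (seen from above) until the spindle grips the bar and the ratchet slips; stop after one to three clicks, and leave the bar gripped there for the reading. Handle the brittle bar gently, and leave the short bar and the loose things on the bench where they are.

Things in the scene. Friction and masses are not known exactly. Their poses are not given: they have to be found in the camera images.
- long_bar: long fired clay bar: reddish brown, flat, 170 mm long (its y axis), 26 wide (x), 10 thick (z), 0.07 to 0.12 kg, three scribed lines across its top. Origin: centre of its underside. It lies across the rack's cleats, within 0.4 rad of world y, in one of two places (the short bar is in the other). Its ends stand out over 35 mm past the rack's board: grip one there, firmly, across the 26 mm.
- short_bar: the other fired clay bar on the rack, same section (26 by 10 mm) but only 110 mm long, with one scribed line. To be left alone. Origin: centre of its underside; y along it.
- rack: pale wooden rack, fixed: board 165 mm (x) by 84 mm (y), 12 mm thick, with two cleats along x at y = -30 and +30 mm, 16 mm wide, tops 32 mm above the bench. The bars lie across the cleats, along the rack's y, at x = -38 and +38 mm. Origin: centre of its underside.
- gauge: bench micrometer, grey iron, fixed, yaw within 0.25 rad; x points to its back, z up. Origin: on the bench below the spindle's axis. Foot x -61 to 95 mm, y within 48 mm, 17 mm high. Over the table an arm (y within 17 mm, from 74 mm above the bench) leads back to a column at x 54 to 90 mm with a readout (y within 21 mm) up to 155 mm high.
- table: steel work table of the micrometer: plate 80 mm wide (y), x from -63 mm (front) to the back stop, flat top 45 mm above the bench. Back stop: steel strip along y, as wide, 8 mm high over the top, front face at x = +13 mm. Origin: on the spindle's axis at the plate's underside, 36 mm above the bench; axes as the gauge's. The laid bar stands out 45 mm at each side.
- seat (a point): point on the table's top (45 mm above the bench) where the centre of the bar's underside is to be: under the spindle, long edge touching the back stop. Axes as the table's; the bar lies along y. The spindle hangs too low, and the head around it stands 17 mm out: lay the bar on the front part (bar's middle line at x = -36 mm), then slide it back.
- bush (a point): lower end of the bush that guides the spindle, on the spindle's axis, 74 mm above the bench; 22 mm diameter. The spindle, a steel rod of 8 mm diameter with a flat end, hangs from it; its end is 2 to 6 mm above the top of a bar lying on the table (the gap differs from start to start and is not measured). It does not rotate.
- knob_top (a point): centre of the top face of the black ribbed ratchet knob, on the spindle's axis, 177 mm above the bench. Knob: axis upright, 23 mm diameter, 32 mm high, from 145 mm above the bench; it does not rise or sink. Clockwise from above lowers the spindle 1.6 mm per rad: 1.2 to 4 rad to reach the bar, in one or more grasps; the screw stays where it is left.
- knob_middle (a point): the knob's middle height, on its axis, 161 mm above the bench. A steel thimble (26 mm diameter, 121 to 142 mm above the bench) is right below the knob: grip the knob only. Moving free takes 0.15 N m. Once the spindle presses the bar with about 25 N the ratchet slips: the thimble stops, the knob goes on. White lines on both (ratchet_c1, thimble_c1) are in line at first; their angle is the slip.
- ratchet: the knob as a body, turning about z. Origin: centre of its underside. Slipping, 20 clicks a turn (0.31 rad each): the moment it puts on the hand rises to 0.19 N m against the turning, then at the tooth's crest flips to about 0.1 N m the other way (clockwise). So with the hand halted after a small turn it reads 0 to 0.1 against the turn while free or tightening, -0.07 to -0.14 just past a crest.
- wood_rib: small flat wooden rib, 58 mm long, loose near the front of the bench; a bystander. Origin: centre of its underside.
- thin_brush: thin brush, 74 mm long, loose on the bench; a bystander. Origin: centre of its underside.
- pear_spatula: narrow wooden spatula, 175 mm long, loose on the bench between the micrometer and the mallet; a bystander. Origin: centre of its underside.
- former_small: small wooden former, 47 mm wide and 52 mm high, loose on the bench; a bystander. Origin: centre of its underside.

How it is judged:
By the outcome, as a careful person would: the job done as asked, in the order asked, and still so for the second after the job is handed in, with the robot touching nothing.
It also fails if it takes over 72 s, if anything falls off the work surface, if the arm or the gripper's body presses on something with over 40 N, if the wrist force passes 120 N, or if a joint passes its speed limit or range.

## Robot

A 6-joint arm with a two-finger parallel gripper is mounted at the origin on a cart in front of the work surface, level with it; the furniture and walls round the work are solid. World frame = base frame: x ahead of the robot, y to its left, z up, the work surface at z = 0. Lengths are in m, angles in degrees, forces in N, time in s.
With the tool pointing down it reaches from about 0.35 to 0.875 m from the base axis. Payload 4.2 kg.
Tool frame: the origin (TCP) lies midway between the tips of the shut fingers; the grasp point (between the pads) lies 19 mm behind it (r.pinch_z is the distance from the TCP to the grasp point, in m); z points along the fingers, y is the line along which they close (so a half turn about z gives the same grasp; the last joint's range is limited). The gripper opens to 87 mm and grips with 3 to 60 N. Pads are 19 mm wide; open, the fingers measure 117 mm over their backs; the gripper's body (75 mm by 190 mm) begins 51 mm behind the grasp point.
Start: joints at [82.999, 22.042, 0.453, 0, -68.411, -14.817], TCP at [0.232, 0.58, 0.223] pointing down, gripper open.
Joint ranges: [-179.83, 179.83], [-69.29, 118.12], [-61.27, 80.66], [-181.25, 117.63], [-171.15, -9.14], [-177.46, 177.46]. Speed limits (degrees/s): [159.86, 159.86, 180, 180, 180, 180].

## Interface

Orientations are given as a 3x3 rotation matrix whose columns are the frame's x, y, z axes.
In Python, from station import r, imaging, models gives the robot as it stands. The module is installed in compiled form; this text tells all that it offers.
- The arm moves only by the tool apply_moves, never from a script. Its argument "moves" is a list of rows, each a list of 2 entries, a list of its own where there are three numbers: the shift along the tool's x, y, z in m, then the turn about the tool's z in degrees. A call has 1 to 5 rows; each row shifts and turns the commanded pose from where the row before left it, along the tool's axes as they then stand; what a row does not reach is not made up. A row lasts 1/12 s, in which the tool goes at most 41.7 mm and 7.16 degrees, less where a joint would pass 70% of its speed; a pose out of reach is approached as far as the arm can. A call is refused whole if a number of a shift passes 0.0417 or a number of a turn 7.16, either way. A call with a gripper value outside its range is refused whole. "hand" is the finger opening in m, from 0 to 0.087, set as the call begins (left out, the last holds). The fingers move at their own pace and stop on an object; the grip force is fixed at half the most. Time passes only in rows, so rows that do not move let the fingers close. It gives the time, the measured TCP pose, the force, the opening and the grip force at its end, in the units of the state.
- r.sense(): the state, without advancing time (a new reading comes with each control period).
- imaging.capture(name): name is "side" or "top"; returns a dict with "frame" (420x560x3 uint8, blue, green, red), "intrinsics" (3x3 intrinsics, pixels), "eye" and "orientation" of the camera in the world. Camera axes: x right, y down, z forward; pixel columns grow to the right and rows downward; lengths in m; the calibration is good to about 2 mm. A picture is of the moment at which its call begins. There is no depth.
- r.finish_job(): hands the job in; it is judged then, once.
Trained networks look in a picture, given as the dict that the camera call returned (one of the last four; its "shot" number tells which), for a name from the list of things; names that differ only in an ending like _2 or _b are one class to them, and where a whole thing is asked for, a point or a joint stands for the part that bears it (a point fixed in the world has none). Each returns a list of dicts, best first, with "confidence" (0 to 1); they miss things now and then, are a little off and sometimes report something else, mostly with a low value. They report only what shows in the picture. A call takes as long as a camera call.
- models.cut_out(picture, target): "region" (420x560 bool, what is visible of it) and "extent" ([left, top, width, height] as shares, 0 to 1, of the picture: columns of its width, rows of its height, round what is visible of it).
- models.place_of(picture, target): "at" ([column, row] as shares, 0 to 1, of the picture: columns of its width, rows of its height: a listed point, or the origin of a listed thing).
The state is a dict: "time_s": time; "joints": joint angles; "joint_velocities": joint speeds; "effort": joint torques, N m; "tcp_pos": TCP position; "ee_rot": TCP orientation; "wrist_force": force on the tool from outside, world axes, zero at the start; "moment": the same for the moment, N m; "gripper_width": opening from 0.0 (shut) to 1.0 (fully open); "gripper_force": force on a finger pad.
Only numpy, scipy, OpenCV 4.12 (cv2) and the standard library are available. Lean on these libraries where they do the work, as an engineer would, in place of code of your own. Each camera call takes 0.05 s, during which the arm holds its last target. There are 200 camera calls.

## Working session

There is one attempt and no reset: what is moved stays moved. The work goes in short steps, Python scripts to look and compute and a tool call to move; the robot and the scene stay as the last step left them, time stands still between calls to the robot, and variables do not carry over. Pictures are saved under pics/ and viewed, at most 10 in all, crops included, and the job is handed in when it is done.

Besides the shell and the picture viewer there is one more tool, called after ">>>" as name(argument=value, ...) on one line, values as JSON. apply_moves: Moves the arm, as the interface text tells. Its arguments: {"type":"object","properties":{"moves":{"type":"array"},"hand":{"type":"number"}},"required":["moves"]}

```bash
mkdir -p pics; cat > h.py <<'E'
import numpy as np, cv2
from station import r, imaging, models
def px(p,at): return np.array([at[0]*560,at[1]*420])
def ray(c,uv):
    K=np.array(c["intrinsics"]);R=np.array(c["orientation"]);d=R@np.linalg.solve(K,[uv[0],uv[1],1.0]);return np.array(c["eye"]),d
def onz(c,uv,z):
    e,d=ray(c,uv);return e+d*(z-e[2])/d[2]
def proj(c,X):
    K=np.array(c["intrinsics"]);R=np.array(c["orientation"]);q=K@(R.T@(np.array(X)-np.array(c["eye"])));return q[:2]/q[2]
def tri(c1,u1,c2,u2):
    A=[];b=[]
    for c,u in((c1,u1),(c2,u2)):
        e,d=ray(c,u);d=d/np.linalg.norm(d);P=np.eye(3)-np.outer(d,d);A.append(P);b.append(P@e)
    return np.linalg.lstsq(np.vstack(A),np.hstack(b),rcond=None)[0]
E
python3 - <<'E'
from h import *
np.set_printoptions(precision=4,suppress=True)
Z=dict(long_bar=.032,short_bar=.032,rack=0,gauge=0,table=.036,seat=.045,bush=.074,knob_top=.177,knob_middle=.161,wood_rib=0,thin_brush=0,pear_spatula=0,former_small=0)
s=r.sense();print(s)
print(r.pinch_z)
for n in("top","side"):
    c=imaging.capture(n);cv2.imwrite(f"pics/{n}0.png",c["frame"]);print(n,c["eye"],np.array(c["orientation"]).tolist(),c["intrinsics"])
    for k,z in Z.items():
        for d in models.place_of(c,k)[:2]:
            u=px(c,d["at"]);print(k,round(d["confidence"],2),u,onz(c,u,z))
E
```

```text
{'time_s': 0.0, 'joints': array([ 82.9989,  22.0906,   0.38  ,  -0.029 , -68.4121, -14.8163]), 'joint_velocities': array([-0.0522, -0.0301, -0.055 ,  0.0355, -0.0559, -0.003 ]), 'effort': array([  0.0001, -39.0671,  18.7405,   4.2198,   0.011 ,  -0.0002]), 'tcp_pos': array([0.232 , 0.5797, 0.2215]), 'ee_rot': array([[ 0.9283, -0.3718, -0.0007],
       [-0.3718, -0.9283, -0.0021],
       [ 0.0001,  0.0022, -1.    ]]), 'wrist_force': array([ 0.8013,  0.2094, -0.0375]), 'moment': array([-0.0158,  0.0207, -0.0327]), 'gripper_force': 0.0, 'gripper_width': 0.9980209520179292}
0.0187
top [ 0.3577 -0.0672  1.196 ] [[-0.007537833149806815, -0.9817361095056061, 0.1900983754906985], [-0.999930786641903, 0.005682731850793324, -0.010301868006211065], [0.009033437723872889, -0.19016287190592412, -0.9817109957372283]] [[501.9421   0.     279.9579]
 [  0.     501.9421 210.    ]
 [  0.       0.       1.    ]]
long_bar 0.89 [349.496 259.518] [ 0.4651 -0.2399  0.032 ]
short_bar 0.62 [337.008 227.682] [ 0.54   -0.2131  0.032 ]
rack 0.68 [341.712 248.598] [ 0.4943 -0.2269  0.    ]
gauge 0.82 [204.512 225
[... 1201 characters left out ...]
96 278.418] [ 0.5342 -0.2193  0.032 ]
rack 0.91 [243.6  295.89] [ 0.5005 -0.2384  0.    ]
rack 0.22 [259.112 231.084] [0.5483 0.1249 0.    ]
gauge 0.75 [257.992 232.89 ] [0.5445 0.1115 0.    ]
table 0.89 [259.896 224.994] [0.5491 0.0841 0.036 ]
seat 0.6 [257.488 218.19 ] [0.5434 0.1143 0.045 ]
knob_top 0.83 [257.488 172.704] [0.5447 0.1278 0.177 ]
knob_middle 0.97 [258.216 181.398] [0.5455 0.0964 0.161 ]
wood_rib 0.64 [194.376 268.38 ] [ 0.3805 -0.1018  0.    ]
thin_brush 0.54 [189.504 243.516] [0.3533 0.047  0.    ]
pear_spatula 0.63 [314.776 269.514] [ 0.6759 -0.1239  0.    ]
former_small 0.71 [334.32 239.4 ] [0.7586 0.0537 0.    ]
former_small 0.52 [187.88  244.902] [0.3498 0.038  0.    ]
```

```bash
python3 - <<'E'
import cv2
a=cv2.imread("pics/top0.png")[130:330,150:416];cv2.imwrite("pics/t1.png",cv2.resize(a,None,fx=3,fy=3,interpolation=2))
a=cv2.imread("pics/side0.png")[140:340,150:416];cv2.imwrite("pics/s1.png",cv2.resize(a,None,fx=3,fy=3,interpolation=2))
E
```

```text
(no output)
```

View pics/t1.png

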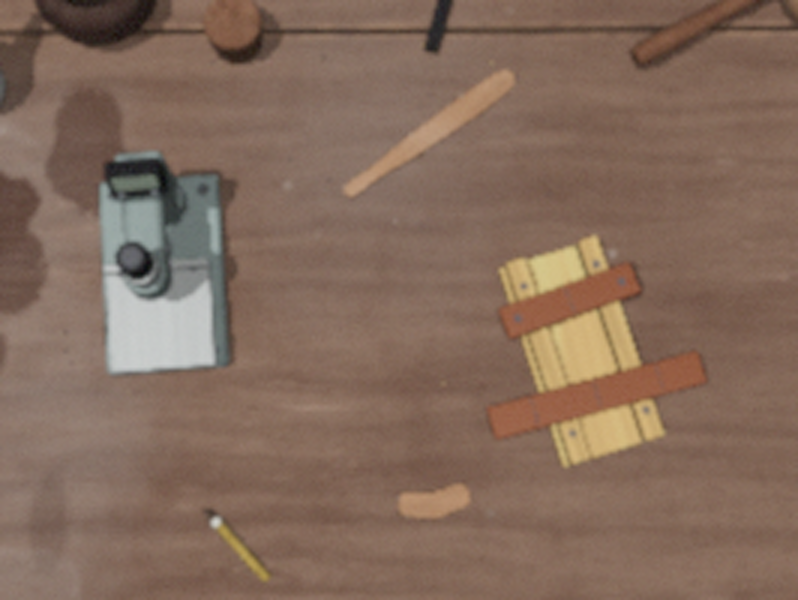

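View pics/s1.png

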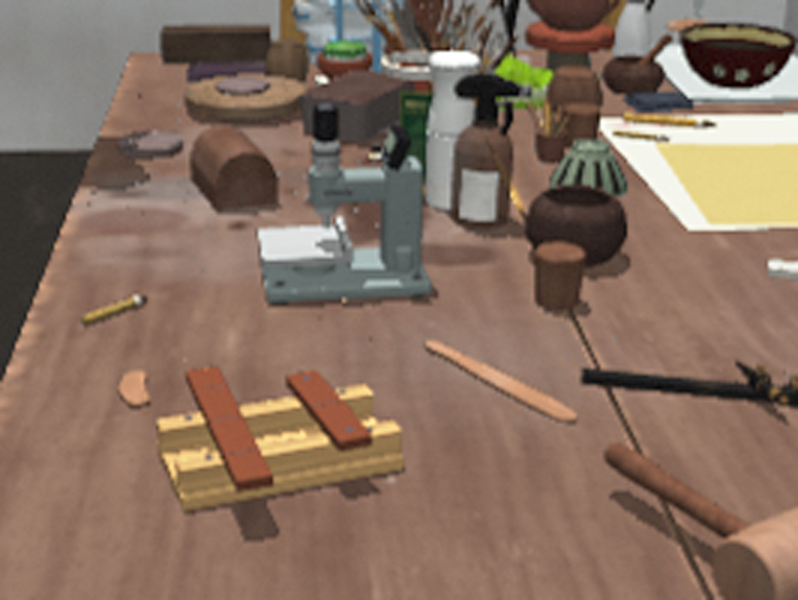

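```bash
cat >> h.py <<'E'
def rect(c,mask,z):
    v,u=np.nonzero(mask);P=np.array([onz(c,(a+.5,b+.5),z)[:2] for a,b in zip(u,v)])
    return P,cv2.minAreaRect((P*1000).astype(np.float32))
def bar(c,name="long_bar",z=.042):
    for d in models.cut_out(c,name)[:2]:
        P,R=rect(c,d["region"],z); w,h=R[1]; b=cv2.boxPoints(R)
        e=sorted([(b[1]-b[0]),(b[2]-b[1])],key=np.linalg.norm)[1]; e=e*np.sign(e[1])
        cov=np.linalg.eigh(np.cov(P.T))[1][:,1]; cov=cov*np.sign(cov[1])
        print(name,round(d["confidence"],2),"rect c",np.round(R[0],1),"mean",np.round(P.mean(0)*1000,1),"size",np.round(R[1],1),"yaw(rect,pca) deg",np.degrees(np.arctan2(-e[0],e[1])),np.degrees(np.arctan2(-cov[0],cov[1])))
E
python3 - <<'E'
from h import *
np.set_printoptions(precision=4,suppress=True)
c=imaging.capture("top");bar(c);bar(c,"short_bar")
f=c["frame"];hsv=cv2.cvtColor(f,cv2.COLOR_BGR2HSV)
m=np.zeros(f.shape[:2],bool)
sub=(hsv[...,1]<40)&(hsv[...,2]>150);m[200:262,175:230]=sub[200:262,175:230]
for r0 in range(205,262,4):
    k=np.nonzero(m[r0])[0]
    if len(k): print(r0,k.min(),k.max(),len(k), onz(c,(k.min(),r0+.5),.045)[:2],onz(c,(k.max()+1,r0+.5),.045)[:2])
for u in range(188,222,4):
    k=np.nonzero(m[:,u])[0]
    if len(k): print("col",u,k.min(),k.max(),onz(c,(u+.5,k.max()+1),.045)[:2])
cv2.imwrite("pics/g.png",cv2.resize(f[178:262,175:235],None,fx=7,fy=7,interpolation=cv2.INTER_NEAREST))
E
```

```text
long_bar 0.59 rect c [ 459.  -235.6] mean [ 459.  -235.6] size [ 28.5 170.8] yaw(rect,pca) deg 14.970664 14.982486330064217
short_bar 0.7 rect c [522.8  99.1] mean [518.8  98. ] size [87.  80.4] yaw(rect,pca) deg -85.41702 34.1770398919697
short_bar 0.62 rect c [ 532.8 -216.5] mean [ 533.1 -216.7] size [ 24.9 108.7] yaw(rect,pca) deg 19.691484 19.736120404202463
205 184 222 20 [0.5925 0.1448] [0.592  0.0538]
209 185 222 19 [0.583  0.1422] [0.5825 0.0537]
213 185 222 6 [0.5735 0.1419] [0.573  0.0535]
217 185 187 3 [0.5641 0.1417] [0.564  0.1347]
221 185 188 4 [0.5546 0.1414] [0.5546 0.1321]
225 185 219 13 [0.5452 0.1411] [0.5447 0.0601]
229 185 220 26 [0.5358 0.1409] [0.5353 0.0576]
233 186 220 35 [0.5265 0.1383] [0.526  0.0575]
237 186 220 35 [0.5172 0.138 ] [0.5167 0.0574]
241 186 220 35 [0.5079 0.1378] [0.5074 0.0572]
245 186 220 35 [0.4986 0.1375] [0.4981 0.0571]
249 186 221 36 [0.4894 0.1372] [0.4888 0.0546]
253 186 200 15 [0.4802 0.137 ] [0.48   0.1026]
col 188 200 253 [0.479  0.1312]
col 192 200 253 [0.4789 0.1221]
col 196 200 253 [0.4789 0.1129]
col 200 200 253 [0.4788 0.1038]
col 204 229 252 [0.4811 0.0946]
col 208 230 252 [0.481  0.0855]
col 212 228 252 [0.4809 0.0763]
col 216 225 251 [0.4832 0.0672]
col 220 200 251 [0.4831 0.058 ]
```

View pics/g.png

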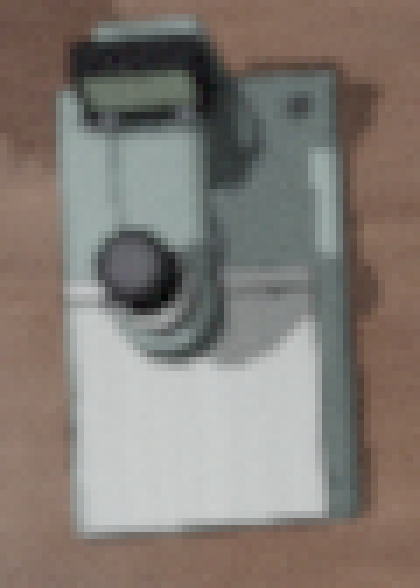

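```bash
python3 - <<'E'
from h import *
np.set_printoptions(precision=4,suppress=True)
from scipy.optimize import least_squares
c=imaging.capture("top");s=imaging.capture("side")
g=cv2.cvtColor(c["frame"],cv2.COLOR_BGR2GRAY).astype(float)
def sub(prof,lo):  # strongest gradient subpixel (edge between pixel centres), pixel edge coords
    d=np.abs(np.diff(prof));i=d[1:-1].argmax()+1;a,b,e=d[i-1:i+2];return lo+i+1+(a-e)/(2*(a-2*b+e))
F=np.array([onz(c,(u+.5,sub(g[246:260,u],246)),.045)[:2] for u in range(190,218)])
L=np.array([onz(c,(sub(g[v,181:191],181),v+.5),.045)[:2] for v in range(226,251)])
R=np.array([onz(c,(sub(g[v,214:224],214),v+.5),.045)[:2] for v in range(232,249)])
def res(p):
    x,y,f=p;X=np.array([np.cos(f),np.sin(f)]);Y=np.array([-X[1],X[0]]);o=np.array([x,y])
    return np.r_[(F-o)@X+.063,(L-o)@Y-.04,(R-o)@Y+.04]*1000
q=least_squares(res,[.544,.1,.06],loss="soft_l1");print(q.x,np.degrees(q.x[2]),np.abs(res(q.x)).mean(), res(q.x)[:28].mean(),res(q.x)[28:53].mean(),res(q.x)[53:].mean())
# knob silhouette
for im,n in((c,"top"),(s,"side")):
    for k in("ratchet","knob_middle"):
        for d in models.cut_out(im,k)[:1]:
            v,u=np.nonzero(d["region"]);print(n,k,d["confidence"],u.min(),u.max(),v.min(),v.max(),"cen",u.mean()+.5,v.mean()+.5,len(u))
    for x,y in((.544,.1012),tuple(q.x[:2])):
        t=np.linspace(0,2*np.pi,40);P=np.array([proj(im,(x+.0115*np.cos(a),y+.0115*np.sin(a),z)) for a in t for z in(.145,.177)])
        m=np.zeros((4200,5600),np.uint8);cv2.fillConvexPoly(m,cv2.convexHull((P*10).astype(np.int32)),1);v,u=np.nonzero(m);print(" model",x,y,P.min(0),P.max(0),u.mean()/10,v.mean()/10)
print(proj(c,(.554,.1012,.161))-proj(c,(.544,.1012,.161)),proj(c,(.544,.1112,.161))-proj(c,(.544,.1012,.161)),proj(s,(.554,.1012,.161))-proj(s,(.544,.1012,.161)))
# bar ends in side view
for d in models.cut_out(s,"long_bar")[:1]:
    v,u=np.nonzero(d["region"]);print("side bar",u.min(),u.max(),v.min(),v.max(),u.mean(),v.mean())
for y in(-.085,.085):
  a=np.radians(15);X=np.array([.459,-.2356])+y*np.array([-np.sin(a),np.cos(a)]);print(X,proj(s,(*X,.042)),proj(c,(*X,.042)))
E
```

```text
[0.5437 0.1    0.0672] 3.8498612124509375 0.4643599437214959 -0.008080040990811027 0.2510573410356381 -0.30858735089779477
top ratchet 0.47 189 200 211 223 cen 194.825 217.15 120
top knob_middle 0.69 183 225 180 255 cen 203.45042796005706 218.9910841654779 2804
 model 0.544 0.1012 [187.4831 210.2478] [200.9196 223.7588] 194.16432727004934 216.96996096914353
 model 0.5436729923809633 0.09997468649881322 [188.0748 210.3999] [201.4943 223.9077] 194.7474173553719 217.1058367768595
side ratchet 0.66 254 262 175 187 cen 258.5 181.61214953271028 107
side knob_middle 0.56 236 292 175 241 cen 267.24036228518344 216.0908035299582 2153
 model 0.544 0.1012 [253.4037 174.1816] [261.7741 187.677 ] 257.5732449725777 180.84308043875686
 model 0.5436729923809633 0.09997468649881322 [253.2964 174.3043] [261.6755 187.813 ] 257.4497863830561 180.97383874193255
[ 0.1188 -4.6986] [-4.7901  0.0279] [ 3.6094 -0.0458]
[ 0.481  -0.3177] [233.7228 298.5931] [383.5367 251.9873]
[ 0.437  -0.1535] [215.7689 262.0359] [312.8501 271.6349]
```

>>> apply_moves(moves=[[[0.03,0.0,0.0],0],[[0.03,0.03,0.0],0]])

```text
time_s: 2.07
tcp_pos: [0.2773, 0.534, 0.2213]
ee_rot: [[0.929, -0.369, 0.001], [-0.369, -0.929, 0.001], [0.001, -0.001, -1.0]]
wrist_force: [1.0, 0.1, -0.0]
gripper_width: 1.002
gripper_force: 0.0
```

```bash
python3 -c "
from h import *
s=r.sense();print(s['time_s'],s['tcp_pos'],s['moment'],s['joints'])"
```

```text
2.0667 [0.27732664 0.53395677 0.22130346] [ 0.04061589 -0.14863734  0.01765332] [ 7.79890690e+01  1.97772694e+01 -3.19047768e+00  6.90778285e-02
 -6.69575723e+01 -9.66020131e+00]
```

>>> apply_moves(moves=[[[0.04,0.0,0.0],0],[[0.04,0.0,0.0],0]], hand=0.05)

```text
time_s: 2.23
tcp_pos: [0.351, 0.4995, 0.2228]
ee_rot: [[0.929, -0.37, -0.0], [-0.37, -0.929, -0.0], [-0.0, 0.0, -1.0]]
wrist_force: [1.1, 1.3, -0.5]
gripper_width: 0.921
gripper_force: 0.0
```

>>> apply_moves(moves=[[[0.0208,0.035,0],0],[[0.0208,0.035,0],0],[[0.0208,0.035,0],0],[[0.0208,0.035,0],0],[[0.0208,0.035,0],0]])

```text
time_s: 2.65
tcp_pos: [0.3823, 0.2979, 0.2226]
ee_rot: [[0.928, -0.371, 0.0], [-0.371, -0.928, 0.0], [0.0, -0.0, -1.0]]
wrist_force: [0.3, 0.8, 1.3]
gripper_width: 0.607
gripper_force: 0.0
```

>>> apply_moves(moves=[[[0.0208,0.035,0],0],[[0.0208,0.035,0],0],[[0.0208,0.035,0],0],[[0.0208,0.035,0],0],[[0.0208,0.035,0],0]])

```text
time_s: 3.07
tcp_pos: [0.4136, 0.097, 0.2231]
ee_rot: [[0.929, -0.371, 0.001], [-0.371, -0.929, 0.001], [0.001, -0.001, -1.0]]
wrist_force: [0.2, 0.1, -0.1]
gripper_width: 0.576
gripper_force: 0.0
```

>>> apply_moves(moves=[[[0.0208,0.035,0],0],[[0.0208,0.035,0],0],[[0.0208,0.035,0],0],[[0.0208,0.035,0],0],[[0.0208,0.035,0],0]])

```text
time_s: 3.48
tcp_pos: [0.4452, -0.1043, 0.2231]
ee_rot: [[0.928, -0.371, 0.001], [-0.371, -0.928, 0.0], [0.001, -0.001, -1.0]]
wrist_force: [0.7, 0.7, 0.5]
gripper_width: 0.574
gripper_force: 0.0
```

>>> apply_moves(moves=[[[0.0208,0.035,0],0],[[0.0208,0.035,0],0],[[0.0208,0.035,0],0],[[0.0208,0.035,0],0],[[0.0208,0.035,0],0]])

```text
time_s: 3.9
tcp_pos: [0.4767, -0.3057, 0.2227]
ee_rot: [[0.928, -0.372, 0.0], [-0.372, -0.928, -0.0], [0.0, 0.0, -1.0]]
wrist_force: [1.7, 1.3, -0.2]
gripper_width: 0.577
gripper_force: 0.0
```

>>> apply_moves(moves=[[[0,0,0.02],6.7],[[0,0,0.02],6.7],[[0,0,0.02],6.7],[[0,0,0.02],6.7],[[0,0,0.02],6.7]])

```text
time_s: 4.32
tcp_pos: [0.4768, -0.3037, 0.1217]
ee_rot: [[0.564, -0.826, 0.0], [-0.826, -0.564, -0.0], [0.0, -0.0, -1.0]]
wrist_force: [1.2, -0.3, 0.5]
gripper_width: 0.572
gripper_force: 0.0
```

>>> apply_moves(moves=[[[0,0,0],6.7],[[0,0,0],6.7],[[0,0,0],6.4],[[0,0,0],0]])

```text
time_s: 4.65
tcp_pos: [0.4768, -0.3035, 0.1224]
ee_rot: [[0.255, -0.967, -0.0], [-0.967, -0.255, 0.0], [-0.0, 0.0, -1.0]]
wrist_force: [1.0, -0.2, -0.5]
gripper_width: 0.57
gripper_force: 0.0
```

```bash
python3 - <<'E'
from h import *
np.set_printoptions(precision=4,suppress=True)
s=r.sense();R=s["ee_rot"];print(s['time_s'],s['tcp_pos'],np.degrees(np.arctan2(R[1,0],R[0,0])),s["joints"])
d=np.array([.4781,-.3032,.018])-s['tcp_pos'];print("tool shift",R.T@d)
c=imaging.capture("side");f=c["frame"]
p=s['tcp_pos'];cv2.imwrite("pics/a.png",cv2.resize(f[190:330,150:336],None,fx=4,fy=4,interpolation=2))
print("tcp px",proj(c,p),proj(c,p+[0,0,.019]))
c=imaging.capture("top");cv2.imwrite("pics/a2.png",cv2.resize(c["frame"][200:300,290:420],None,fx=6,fy=6,interpolation=2));print("tcp px",proj(c,p),[proj(c,p+R[:,1]*k+[0,0,-0]) for k in(-.025,.025)])
E
```

```text
4.65 [ 0.4768 -0.3035  0.1224] -75.22370752714588 [-16.0495  21.5807 -15.9616   0.0044 -52.4699  30.8231]
tool shift [ 0.0001 -0.0013  0.1044]
tcp px [230.6955 259.4173] [230.4309 250.6816]
tcp px [384.9423 249.9146] [array([381.4651, 238.7714]), array([388.4489, 261.1518])]
```

View pics/a.png

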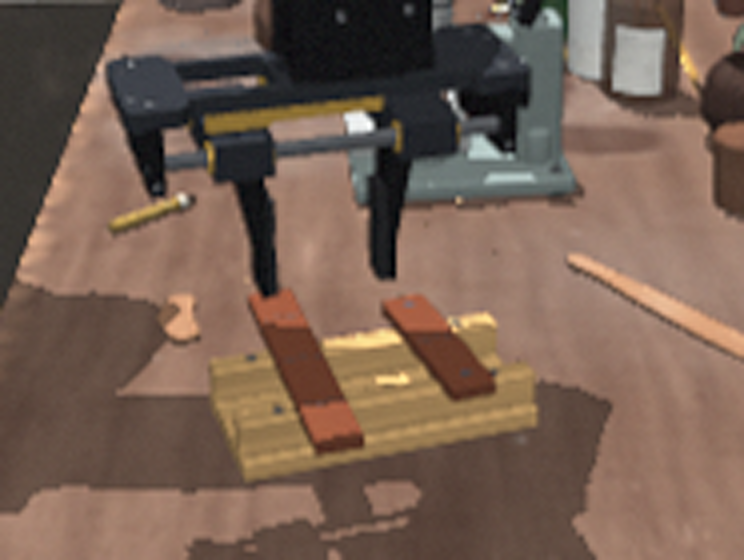

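>>> apply_moves(moves=[[[0,-0.001,0.035],0],[[0,0,0.035],0],[[0,0,0.02],0],[[0,0,0.014],0],[[0,0,0],0]])

```text
time_s: 5.17
tcp_pos: [0.4755, -0.3023, 0.0154]
ee_rot: [[0.258, -0.966, -0.006], [-0.966, -0.258, 0.002], [-0.004, 0.006, -1.0]]
wrist_force: [-1.2, 0.1, 0.6]
gripper_width: 0.575
gripper_force: 0.0
```

>>> apply_moves(moves=[[[0,0,0],0],[[0,0,0],0],[[0,0,0],0],[[0,0,0],0],[[0,0,0],0]], hand=0.0)

```text
time_s: 5.58
tcp_pos: [0.4785, -0.3034, 0.0197]
ee_rot: [[0.257, -0.966, 0.002], [-0.966, -0.257, -0.001], [0.001, -0.002, -1.0]]
wrist_force: [0.2, 0.4, 2.2]
gripper_width: 0.291
gripper_force: 30.0
```

>>> apply_moves(moves=[[[0,0,0],0],[[0,0,0],0],[[0,0,0],0]])

```text
time_s: 5.83
tcp_pos: [0.4785, -0.3034, 0.0195]
ee_rot: [[0.257, -0.966, 0.002], [-0.966, -0.257, -0.001], [0.001, -0.002, -1.0]]
wrist_force: [0.4, -0.2, 4.7]
gripper_width: 0.292
gripper_force: 30.0
```

>>> apply_moves(moves=[[[0,0,-0.01],0],[[0,0,-0.03],0],[[0,0,-0.035],0],[[0,0,-0.035],0],[[0,0,-0.04],0]])

```text
time_s: 6.25
tcp_pos: [0.4762, -0.3026, 0.169]
ee_rot: [[0.256, -0.967, -0.004], [-0.967, -0.256, 0.002], [-0.003, 0.003, -1.0]]
wrist_force: [1.1, 0.5, -0.9]
gripper_width: 0.292
gripper_force: 30.0
```

>>> apply_moves(moves=[[[0,0,0],3.0],[[0,0,0],3.0],[[0,0,0],3.0],[[0,0,0],2.1]])

```text
time_s: 6.58
tcp_pos: [0.477, -0.3028, 0.1688]
ee_rot: [[0.063, -0.998, -0.001], [-0.998, -0.063, 0.001], [-0.001, 0.001, -1.0]]
wrist_force: [-0.1, -0.2, -1.4]
gripper_width: 0.286
gripper_force: 30.0
```

>>> apply_moves(moves=[[[-0.0264,0.0017,0],0],[[-0.0314,0.0017,0],0],[[-0.0314,0.0017,0],0],[[-0.0314,0.0017,0],0],[[-0.0314,0.0017,0],0]])

```text
time_s: 7.0
tcp_pos: [0.458, -0.1508, 0.1684]
ee_rot: [[0.065, -0.998, -0.001], [-0.998, -0.065, 0.0], [-0.0, 0.001, -1.0]]
wrist_force: [0.3, 0.4, -0.7]
gripper_width: 0.294
gripper_force: 30.0
```

>>> apply_moves(moves=[[[-0.0364,0.0017,0],0],[[-0.0364,0.0017,0],0],[[-0.0364,0.0017,0],0],[[-0.0364,0.0017,0],0],[[-0.0304,0.0017,0],0]])

```text
time_s: 7.42
tcp_pos: [0.4379, 0.0247, 0.1687]
ee_rot: [[0.067, -0.998, -0.001], [-0.998, -0.067, 0.0], [-0.0, 0.001, -1.0]]
wrist_force: [0.9, 0.1, -0.5]
gripper_width: 0.292
gripper_force: 30.0
```

>>> apply_moves(moves=[[[0,0,0],0],[[0,0,0],0]])

```text
time_s: 7.58
tcp_pos: [0.4384, 0.0242, 0.1686]
ee_rot: [[0.069, -0.998, -0.001], [-0.998, -0.069, -0.0], [0.0, 0.001, -1.0]]
wrist_force: [0.0, -0.2, -1.0]
gripper_width: 0.295
gripper_force: 30.0
```

```bash
python3 - <<'E'
from h import *
np.set_printoptions(precision=4,suppress=True)
s=r.sense();R=s["ee_rot"];p=s['tcp_pos'];print(s['time_s'],p,np.degrees(np.arctan2(R[1,0],R[0,0])),s["joints"],s["wrist_force"],s["gripper_width"])
c=imaging.capture("top");bar(c,z=p[2]+.0187+.005)
f=c["frame"];cv2.imwrite("pics/b.png",cv2.resize(f[150:320,150:320],None,fx=3,fy=3,interpolation=2))
c=imaging.capture("side");f=c["frame"]
b=cv2.resize(f[100:270,150:340],None,fx=3,fy=3,interpolation=2);cv2.imwrite("pics/b2.png",b)
E
python3 -c "
import cv2,numpy as np
a=cv2.imread('pics/b.png')[:510,:400];b=cv2.imread('pics/b2.png')[:510,:400];cv2.imwrite('pics/b3.png',np.hstack([a,b]))"
```

```text
7.5833 [0.4384 0.0242 0.1686] -86.02216451403112 [ 24.4849   6.8031 -28.9377  -0.0166 -54.3026 -20.4973] [ 0.0368 -0.1837 -1.0103] 0.29463434476693606
```

View pics/b3.png

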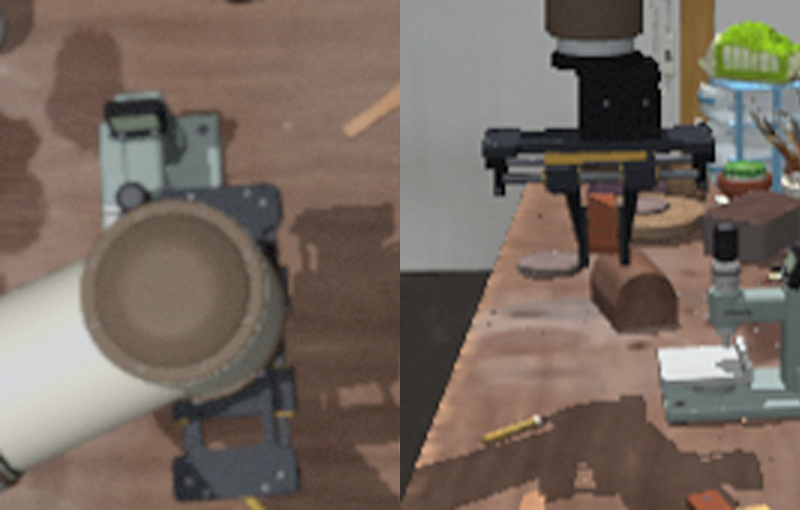

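```bash
python3 - <<'E'
from h import *
np.set_printoptions(precision=1,suppress=True)
s=r.sense();R=s["ee_rot"];p=s['tcp_pos'];c=imaging.capture("side")
for n,t,w,z in(("near bottom",.015,0,-.005),("near top",.015,0,.005),("far top",-.155,0,.005)):
    print(n,proj(c,p+R[:,0]*t+[0,0,.0187+z]))
for k in(-.013,.013): print("near corners",proj(c,p+R[:,0]*.015+R[:,1]*k+[0,0,.0187]))
for d in models.cut_out(c,"long_bar")[:1]:
    v,u=np.nonzero(d["region"]);print(d["confidence"],u.min(),u.max()+1,v.min(),v.max()+1)
    for q in range(v.min(),v.max()+1,2): print(q,u[v==q].min(),u[v==q].max()+1,end="; ")
E
```

```text
near bottom [217.9 184.1]
near top [217.8 180.3]
far top [216.6 163.5]
near corners [223.  182.1]
near corners [212.7 182.4]
0.52 212 222 166 184
166 213 221; 168 212 222; 170 212 222; 172 212 222; 174 213 222; 176 213 222; 178 213 222; 180 213 222; 182 213 222;
```

>>> apply_moves(moves=[[[0,0,0.035],0],[[0,0,0.035],0],[[0,0,0.035],0],[[0,0,0.024],0]])

```text
time_s: 8.17
tcp_pos: [0.4378, 0.0214, 0.0372]
ee_rot: [[0.063, -0.998, -0.003], [-0.998, -0.063, -0.001], [0.001, 0.003, -1.0]]
wrist_force: [0.5, -0.6, -2.7]
gripper_width: 0.294
gripper_force: 30.0
```

>>> apply_moves(moves=[[[0,0,0],0],[[0.0,-0.017,0],0],[[0,-0.017,0],0],[[0,-0.017,0],0],[[0.001,-0.018,0],0]])

```text
time_s: 8.58
tcp_pos: [0.5099, 0.0261, 0.0412]
ee_rot: [[0.065, -0.998, 0.002], [-0.998, -0.065, 0.0], [-0.0, -0.002, -1.0]]
wrist_force: [0.1, 0.3, -1.0]
gripper_width: 0.291
gripper_force: 30.0
```

>>> apply_moves(moves=[[[0,0,0],0],[[0,0,0],0]])

```text
time_s: 8.75
tcp_pos: [0.5095, 0.0262, 0.0408]
ee_rot: [[0.064, -0.998, 0.002], [-0.998, -0.064, 0.001], [-0.0, -0.002, -1.0]]
wrist_force: [-0.5, 0.1, -1.5]
gripper_width: 0.292
gripper_force: 30.0
```

```bash
python3 - <<'E'
from h import *
np.set_printoptions(precision=4,suppress=True)
s=r.sense();R=s["ee_rot"];p=s['tcp_pos'];print(s['time_s'],p,np.degrees(np.arctan2(R[1,0],R[0,0])),s["joints"],s["wrist_force"],s["moment"])
a=imaging.capture("top");bar(a,z=.06)
c=imaging.capture("side");bar(c,z=.06)
b=np.hstack([cv2.resize(f["frame"][y:y+130,x:x+100],None,fx=4,fy=4,interpolation=2) for f,x,y in((a,165,160),(c,200,150))]);cv2.imwrite("pics/c.png",b)
E
```

```text
8.75 [0.5095 0.0262 0.0408] -86.30450382915836 [ 21.1992  23.3358 -28.599    0.0141 -37.9437 -17.5148] [-0.5203  0.1344 -1.4765] [-0.0161  0.0219  0.0462]
long_bar 0.7 rect c [ 492.4 -222.1] mean [ 483.8 -224.8] size [163.2  83.7] yaw(rect,pca) deg -72.99983 -73.55344398716998
long_bar 0.63 rect c [ 533.7 -263. ] mean [ 534.6 -266.2] size [ 29.3 117.5] yaw(rect,pca) deg 19.900862 19.200400947150595
long_bar 0.44 rect c [505.2  69.2] mean [506.   64.3] size [ 24.6 159.5] yaw(rect,pca) deg 3.5701032 2.8878796865161673
```

View pics/c.png

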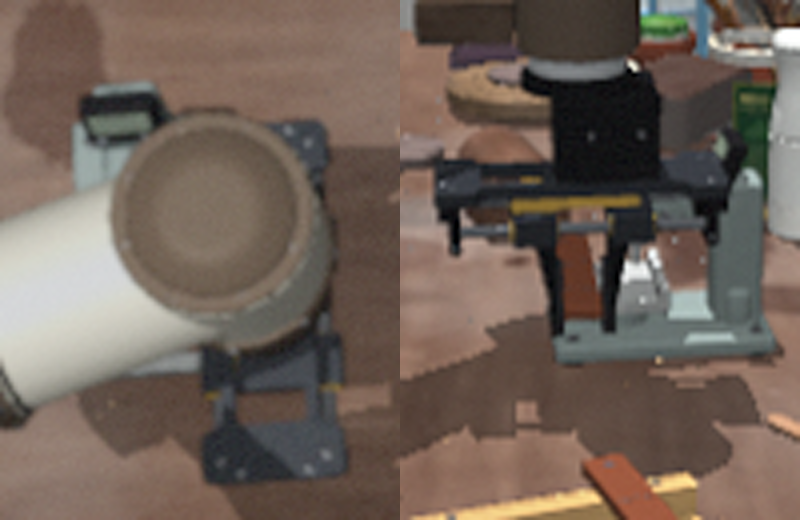

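>>> apply_moves(moves=[[[-0.0015,0,0.003],0],[[0,0,0.003],0],[[0,0,0],0],[[0,0,0],0]])

```text
time_s: 9.28
tcp_pos: [0.5077, 0.0281, 0.0333]
ee_rot: [[0.066, -0.998, -0.001], [-0.998, -0.066, -0.0], [0.0, 0.001, -1.0]]
wrist_force: [-0.3, -0.1, -1.1]
gripper_width: 0.293
gripper_force: 30.0
```

>>> apply_moves(moves=[[[0,0,0.001],0],[[0,0,0],0],[[0,0,0],0]])

```text
time_s: 9.53
tcp_pos: [0.508, 0.0281, 0.0327]
ee_rot: [[0.066, -0.998, -0.0], [-0.998, -0.066, 0.0], [-0.0, 0.0, -1.0]]
wrist_force: [-1.6, 0.0, 0.5]
gripper_width: 0.291
gripper_force: 30.0
```

>>> apply_moves(moves=[[[0,0,0.0005],0],[[0,0,0],0],[[0,0,0],0]])

```text
time_s: 9.78
tcp_pos: [0.508, 0.028, 0.0324]
ee_rot: [[0.066, -0.998, 0.0], [-0.998, -0.066, 0.0], [-0.0, -0.0, -1.0]]
wrist_force: [-1.6, 0.8, 3.9]
gripper_width: 0.296
gripper_force: 30.0
```

>>> apply_moves(moves=[[[0,0,0.0005],0],[[0,0,0],0],[[0,0,0],0]])

```text
time_s: 10.03
tcp_pos: [0.508, 0.028, 0.0321]
ee_rot: [[0.066, -0.998, 0.0], [-0.998, -0.066, -0.0], [0.0, -0.0, -1.0]]
wrist_force: [-3.0, 0.6, 7.1]
gripper_width: 0.293
gripper_force: 30.0
```

>>> apply_moves(moves=[[[0,-0.004,-0.0005],0],[[0,-0.008,0],0],[[0,-0.008,0],0],[[0,-0.008,0],0],[[0,-0.004,0],0]])

```text
time_s: 10.45
tcp_pos: [0.5394, 0.0298, 0.0322]
ee_rot: [[0.066, -0.998, -0.002], [-0.998, -0.066, -0.001], [0.001, 0.002, -1.0]]
wrist_force: [-4.7, -0.2, 6.3]
gripper_width: 0.295
gripper_force: 30.0
```

>>> apply_moves(moves=[[[0,-0.003,0],0],[[0,0,0],0],[[0,0,0],0]])

```text
time_s: 10.7
tcp_pos: [0.5423, 0.0299, 0.0323]
ee_rot: [[0.066, -0.998, -0.002], [-0.998, -0.066, -0.001], [0.001, 0.002, -1.0]]
wrist_force: [-3.4, -1.4, 5.6]
gripper_width: 0.297
gripper_force: 30.0
```

>>> apply_moves(moves=[[[0,-0.001,0],0],[[0,0,0],0]])

```text
time_s: 10.87
tcp_pos: [0.5427, 0.0299, 0.0322]
ee_rot: [[0.066, -0.998, -0.003], [-0.998, -0.066, -0.001], [0.001, 0.003, -1.0]]
wrist_force: [-3.6, -0.5, 6.4]
gripper_width: 0.299
gripper_force: 30.0
```

```bash
cat >> h.py <<'E'
def st():
    np.set_printoptions(precision=4,suppress=True)
    s=r.sense();R=s["ee_rot"];p=s['tcp_pos'];X=np.array([.9977,.0671]);d=p[:2]-[.5445,.1003]
    print("t",s['time_s'],"tcp",p,"th",np.degrees(np.arctan2(R[1,0],R[0,0])).round(2),"gauge xy",d@X,d@[-X[1],X[0]],"F",s["wrist_force"],"M",s["moment"],"w",s["gripper_width"]*.087,"q6",s["joints"][5])
    return s
E
python3 -c "
from h import *
st()"
```

```text
t 10.8667 tcp [0.5427 0.0299 0.0322] th -86.21 gauge xy -0.006523393924033362 -0.07011653274519805 F [-3.6147 -0.4806  6.419 ] M [0.1023 1.2357 0.1906] w 0.02600984923698721 q6 -16.452335323620627
```

>>> apply_moves(moves=[[[0,-0.001,0],0],[[0,-0.001,0],0],[[0,0,0],0]])

```text
time_s: 11.12
tcp_pos: [0.5445, 0.03, 0.0322]
ee_rot: [[0.066, -0.998, -0.003], [-0.998, -0.066, -0.001], [0.001, 0.003, -1.0]]
wrist_force: [-3.8, -0.5, 6.3]
gripper_width: 0.295
gripper_force: 30.0
```

>>> apply_moves(moves=[[[0,-0.001,0],0],[[0,0,0],0]])

```text
time_s: 11.28
tcp_pos: [0.5455, 0.03, 0.0322]
ee_rot: [[0.066, -0.998, -0.003], [-0.998, -0.066, -0.001], [0.001, 0.003, -1.0]]
wrist_force: [-5.4, -0.8, 5.8]
gripper_width: 0.294
gripper_force: 30.0
```

>>> apply_moves(moves=[[[0,-0.001,0],0],[[0,0,0],0]])

```text
time_s: 11.45
tcp_pos: [0.5464, 0.0301, 0.0322]
ee_rot: [[0.066, -0.998, -0.003], [-0.998, -0.066, -0.001], [0.001, 0.003, -1.0]]
wrist_force: [-4.6, -0.3, 6.8]
gripper_width: 0.297
gripper_force: 30.0
```

```bash
python3 -c "
from h import *
st()"
```

```text
t 11.45 tcp [0.5464 0.0301 0.0322] th -86.21 gauge xy -0.002775462683880509 -0.07017220079131069 F [-4.6178 -0.3494  6.8279] M [0.0898 1.2838 0.1747] w 0.025796143220446134 q6 -16.327254981117736
```

>>> apply_moves(moves=[[[0,-0.001,0],0],[[0,0,0],0]])

```text
time_s: 11.62
tcp_pos: [0.5474, 0.0301, 0.0322]
ee_rot: [[0.066, -0.998, -0.003], [-0.998, -0.066, -0.001], [0.001, 0.003, -1.0]]
wrist_force: [-4.0, -0.6, 6.2]
gripper_width: 0.292
gripper_force: 30.0
```

>>> apply_moves(moves=[[[0,-0.001,0],0],[[0,0,0],0]])

```text
time_s: 11.78
tcp_pos: [0.5485, 0.0302, 0.0322]
ee_rot: [[0.066, -0.998, -0.003], [-0.998, -0.066, -0.001], [0.001, 0.003, -1.0]]
wrist_force: [-4.5, -0.2, 6.9]
gripper_width: 0.294
gripper_force: 30.0
```

>>> apply_moves(moves=[[[0,-0.0007,0],0],[[0,0,0],0]])

```text
time_s: 11.95
tcp_pos: [0.5491, 0.0303, 0.0322]
ee_rot: [[0.066, -0.998, -0.003], [-0.998, -0.066, -0.001], [0.001, 0.003, -1.0]]
wrist_force: [-4.7, -0.4, 7.5]
gripper_width: 0.296
gripper_force: 30.0
```

```bash
python3 -c "
from h import *
st()"
```

```text
t 11.95 tcp [0.5491 0.0303 0.0322] th -86.21 gauge xy -8.938120424453539e-05 -0.0701801441322595 F [-4.6868 -0.4113  7.5048] M [0.1412 1.2841 0.18  ] w 0.025710656057684758 q6 -16.245457193188976
```

>>> apply_moves(moves=[[[0,-0.0007,0],0],[[0,0,0],0]])

```text
time_s: 12.12
tcp_pos: [0.5498, 0.0303, 0.0322]
ee_rot: [[0.066, -0.998, -0.003], [-0.998, -0.066, -0.001], [0.001, 0.003, -1.0]]
wrist_force: [-4.6, -1.1, 6.3]
gripper_width: 0.297
gripper_force: 30.0
```

>>> apply_moves(moves=[[[0,-0.0007,0],0],[[0,0,0],0]])

```text
time_s: 12.28
tcp_pos: [0.5504, 0.0303, 0.0322]
ee_rot: [[0.066, -0.998, -0.003], [-0.998, -0.066, -0.001], [0.001, 0.003, -1.0]]
wrist_force: [-5.7, 0.3, 6.3]
gripper_width: 0.291
gripper_force: 30.0
```

```bash
python3 -c "
from h import *
st()"
```

```text
t 12.2833 tcp [0.5504 0.0303 0.0322] th -86.21 gauge xy 0.0012195457687050424 -0.07018696229052813 F [-5.6928  0.3208  6.2583] M [0.0856 1.3175 0.1659] w 0.025294744196091342 q6 -16.203209165798803
```

>>> apply_moves(moves=[[[0,-0.0005,0],0],[[0,0,0],0]])

```text
time_s: 12.45
tcp_pos: [0.5506, 0.0304, 0.0321]
ee_rot: [[0.066, -0.998, -0.004], [-0.998, -0.066, -0.001], [0.001, 0.004, -1.0]]
wrist_force: [-5.8, 0.3, 7.1]
gripper_width: 0.294
gripper_force: 30.0
```

>>> apply_moves(moves=[[[0,-0.0005,0],0],[[0,0,0],0]])

```text
time_s: 12.62
tcp_pos: [0.5507, 0.0303, 0.0321]
ee_rot: [[0.066, -0.998, -0.005], [-0.998, -0.066, -0.001], [0.001, 0.005, -1.0]]
wrist_force: [-6.6, -0.8, 8.4]
gripper_width: 0.295
gripper_force: 30.0
```

>>> apply_moves(moves=[[[0,-0.0005,0],0],[[0,0,0],0]])

```text
time_s: 12.78
tcp_pos: [0.5509, 0.0303, 0.0321]
ee_rot: [[0.066, -0.998, -0.006], [-0.998, -0.066, -0.002], [0.001, 0.006, -1.0]]
wrist_force: [-6.2, -0.7, 8.1]
gripper_width: 0.293
gripper_force: 30.0
```

```bash
python3 - <<'E'
from h import *
st()
a=imaging.capture("top")
c=imaging.capture("side")
b=np.hstack([cv2.resize(f["frame"][y:y+100,x:x+w],None,fx=6,fy=6,interpolation=2) for f,x,y,w in((a,170,170,60),(c,230,160,70))]);cv2.imwrite("pics/d.png",b)
E
```

```text
t 12.7833 tcp [0.5509 0.0303 0.0321] th -86.19 gauge xy 0.0017016102159299574 -0.07027797667410189 F [-6.1987 -0.6573  8.0968] M [0.2688 1.9008 0.3576] w 0.025492295002001696 q6 -16.132075784642492
```

View pics/d.png

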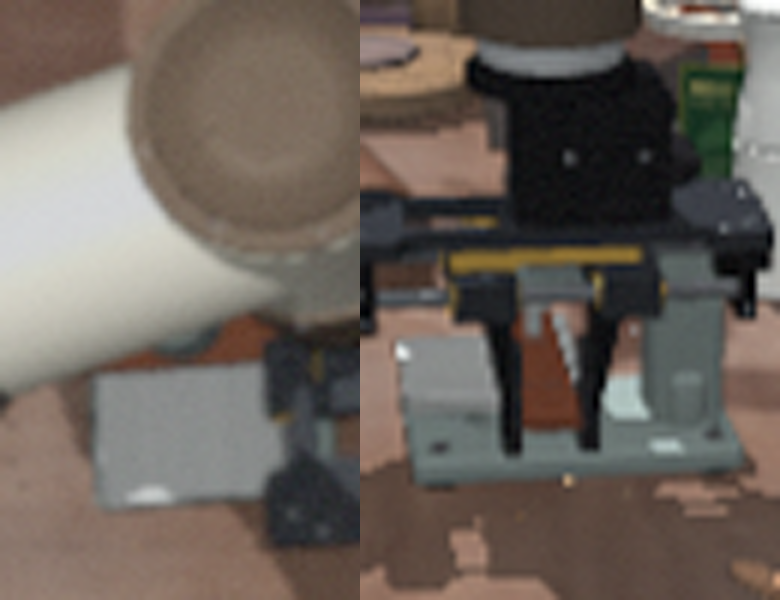

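>>> apply_moves(moves=[[[0,-0.0007,-0.0005],0],[[0,0,0],0],[[0,0,0],0]])

```text
time_s: 13.13
tcp_pos: [0.5511, 0.0303, 0.0321]
ee_rot: [[0.067, -0.998, -0.007], [-0.998, -0.067, -0.002], [0.001, 0.007, -1.0]]
wrist_force: [-6.8, 0.0, 6.9]
gripper_width: 0.294
gripper_force: 30.1
```

```bash
python3 -c "
from h import *
st()"
```

```text
t 13.1333 tcp [0.5511 0.0303 0.0321] th -86.18 gauge xy 0.0018853525102272802 -0.07030951293735432 F [-6.8361  0.0066  6.8569] M [0.2922 1.9317 0.39  ] w 0.02561870263935587 q6 -16.09917727924778
```

>>> apply_moves(moves=[[[0,-0.0007,0],0],[[0,0,0],0],[[0,0,0],0]])

```text
time_s: 13.38
tcp_pos: [0.5511, 0.0302, 0.032]
ee_rot: [[0.066, -0.998, -0.008], [-0.998, -0.066, -0.002], [0.001, 0.008, -1.0]]
wrist_force: [-8.4, 0.1, 6.7]
gripper_width: 0.292
gripper_force: 30.1
```

```bash
python3 -c "
from h import *
st()"
```

```text
t 13.3833 tcp [0.5511 0.0302 0.032 ] th -86.2 gauge xy 0.0018851437377313766 -0.07035176950085263 F [-8.4416  0.1467  6.7104] M [0.47   2.2851 0.3479] w 0.02541635326453626 q6 -16.081465194903245
```

>>> apply_moves(moves=[[[0,0.001,0],0],[[0,0.001,-0.0005],0],[[0,0,0],0],[[0,0,0],0]])

```text
time_s: 13.72
tcp_pos: [0.5511, 0.0304, 0.0324]
ee_rot: [[0.066, -0.998, -0.004], [-0.998, -0.066, -0.001], [0.001, 0.004, -1.0]]
wrist_force: [-6.6, -1.0, 1.3]
gripper_width: 0.294
gripper_force: 30.1
```

```bash
python3 -c "
from h import *
st()"
```

```text
t 13.7167 tcp [0.5511 0.0304 0.0324] th -86.21 gauge xy 0.0019270671068522924 -0.07019444798145452 F [-6.5793 -0.9657  1.2961] M [-0.2127  1.4737  0.3587] w 0.025588110329135424 q6 -16.17233430209758
```

>>> apply_moves(moves=[[[0,0.0008,0],0],[[0,0,0],0]])

```text
time_s: 13.88
tcp_pos: [0.5511, 0.0304, 0.0325]
ee_rot: [[0.066, -0.998, -0.002], [-0.998, -0.066, -0.001], [0.001, 0.002, -1.0]]
wrist_force: [-4.2, -2.5, 0.7]
gripper_width: 0.293
gripper_force: 30.0
```

>>> apply_moves(moves=[[[0,0,0],0],[[0,0,0],0],[[0,0,0],0],[[0,0,0],0]], hand=0.05)

```text
time_s: 14.22
tcp_pos: [0.5537, 0.0316, 0.0335]
ee_rot: [[0.066, -0.998, 0.003], [-0.998, -0.066, 0.001], [-0.001, -0.003, -1.0]]
wrist_force: [-0.2, -0.6, -0.2]
gripper_width: 0.508
gripper_force: 0.0
```

```bash
python3 -c "
from h import *
st()"
```

```text
t 14.2167 tcp [0.5537 0.0316 0.0335] th -86.22 gauge xy 0.004545260977495606 -0.0691870509932613 F [-0.2485 -0.5556 -0.1629] M [ 0.057  -0.0409 -0.0354] w 0.04415625850674076 q6 -16.244708026364318
```

>>> apply_moves(moves=[[[0,0,-0.01],0],[[0,0,-0.035],0],[[0,0,-0.04],0],[[0,0,-0.04],0],[[0,0,-0.04],0]])

```text
time_s: 14.63
tcp_pos: [0.5522, 0.031, 0.201]
ee_rot: [[0.066, -0.998, 0.002], [-0.998, -0.066, 0.0], [-0.0, -0.002, -1.0]]
wrist_force: [1.0, 0.8, -0.4]
gripper_width: 0.571
gripper_force: 0.0
```

>>> apply_moves(moves=[[[0.01,0,-0.025],0],[[0.04,0,0],0],[[0.04,0,0],0],[[0.04,0,0],0],[[0.04,0,0],0]])

```text
time_s: 15.05
tcp_pos: [0.5636, -0.1401, 0.2248]
ee_rot: [[0.067, -0.998, 0.003], [-0.998, -0.067, 0.0], [0.0, -0.003, -1.0]]
wrist_force: [0.8, -0.4, -0.9]
gripper_width: 0.575
gripper_force: 0.0
```

>>> apply_moves(moves=[[[0,0,0],-7.1],[[0,0,0],-7.1],[[0,0,0],-7.1],[[0,0,0],-7.1],[[0,0,0],-7.1]])

```text
time_s: 15.47
tcp_pos: [0.5636, -0.1389, 0.2241]
ee_rot: [[0.637, -0.77, 0.002], [-0.77, -0.637, -0.0], [0.001, -0.001, -1.0]]
wrist_force: [-0.3, 0.4, 0.1]
gripper_width: 0.574
gripper_force: 0.0
```

>>> apply_moves(moves=[[[0,0,0],-7.1],[[0,0,0],-7.1],[[0,0,0],-7.1],[[0,0,0],-7.1],[[0,0,0],-7.1]])

```text
time_s: 15.88
tcp_pos: [0.5637, -0.1387, 0.2242]
ee_rot: [[0.967, -0.257, 0.002], [-0.257, -0.967, -0.0], [0.002, -0.0, -1.0]]
wrist_force: [-0.6, -0.1, 0.2]
gripper_width: 0.574
gripper_force: 0.0
```

>>> apply_moves(moves=[[[0,0,0],-7.1],[[0,0,0],-7.1],[[0,0,0],-7.1],[[0,0,0],-7.1],[[0,0,0],-7.1]])

```text
time_s: 16.3
tcp_pos: [0.5637, -0.1386, 0.2242]
ee_rot: [[0.936, 0.352, 0.002], [0.352, -0.936, -0.0], [0.002, 0.001, -1.0]]
wrist_force: [0.4, 0.8, 0.3]
gripper_width: 0.573
gripper_force: 0.0
```

>>> apply_moves(moves=[[[0,0,0],-7.1],[[0,0,0],-7.1],[[0,0,0],-7.1],[[0,0,0],-7.1],[[0,0,0],-7.1]])

```text
time_s: 16.72
tcp_pos: [0.5637, -0.1386, 0.2242]
ee_rot: [[0.557, 0.83, 0.002], [0.83, -0.557, 0.0], [0.001, 0.002, -1.0]]
wrist_force: [-0.9, -0.3, 0.8]
gripper_width: 0.58
gripper_force: 0.0
```

```bash
python3 - <<'E'
from h import *
st()
a=imaging.capture("top");bar(a,z=.055)
c=imaging.capture("side")
b=np.hstack([cv2.resize(f["frame"][y:y+100,x:x+w],None,fx=6,fy=6,interpolation=2) for f,x,y,w in((a,165,170,75),(c,230,160,58))]);cv2.imwrite("pics/e.png",b)
for im in(a,c):
  for d in models.place_of(im,"long_bar")[:2]: print(d["confidence"],px(im,d["at"]),onz(im,px(im,d["at"]),.045))
E
```

```text
t 16.7167 tcp [ 0.5637 -0.1386  0.2242] th 56.13 gauge xy 0.003133820432492359 -0.23965493192432993 F [-0.8859 -0.2978  0.7751] M [-0.0323 -0.1042 -0.0121] w 0.050447780846688 q6 143.96389654668153
```

View pics/e.png

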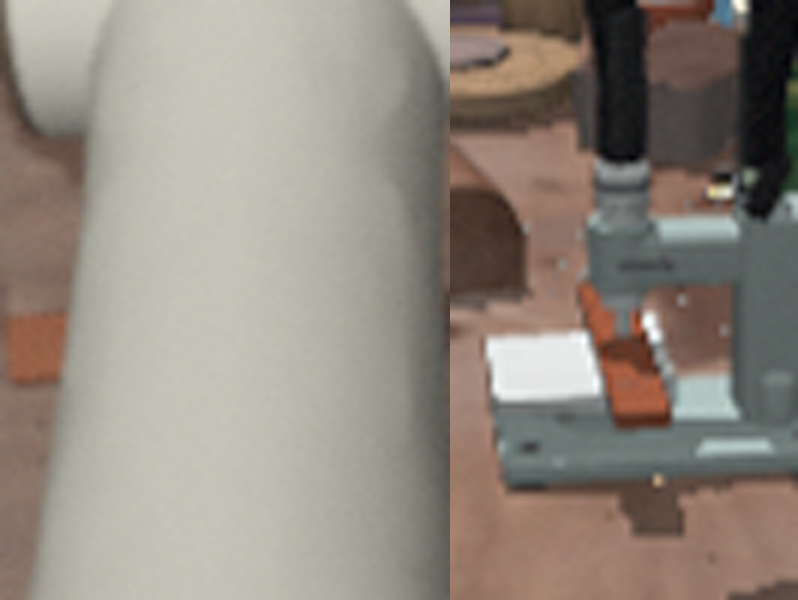

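```bash
python3 - <<'E'
from h import *
np.set_printoptions(precision=4,suppress=True)
a=imaging.capture("top");s=imaging.capture("side")
X=np.array([.9977,.0671]);Y=np.array([-.0671,.9977]);O=np.array([.5437,.1000]) # top-camera frame origin
hsv=cv2.cvtColor(a["frame"],cv2.COLOR_BGR2HSV).astype(int)
f=a["frame"].astype(int)
m=(f[...,2]-f[...,0]>75);m[:215]=0;m[240:]=0;m[:,:160]=0;m[:,173:]=0
v,u=np.nonzero(m);print(u.min(),u.max(),v.min(),v.max())
for vv in(224,227,230):print("end row",vv,f[vv,160:172,2]-f[vv,160:172,0])
for uu in(168,170):print("col",uu,f[216:240,uu,2]-f[216:240,uu,0])
f=s["frame"].astype(int)
m=(f[...,2]-f[...,0]>60);m[:205]=0;m[233:]=0;m[:,:320-70]=0;m[:,275:]=0
for vv in range(206,233,2):
    k=np.nonzero(m[vv])[0];print(vv,k.min() if len(k) else None,k.max() if len(k) else None,end="; ")
print()
def G(o,x,y,z): return [*(np.array(o)+x*X+y*Y),z]
for o in((.5437,.1),(.5455,.1003)):
    print(o,"side near end corners top",proj(s,G(o,-.013,-.085,.055)),proj(s,G(o,.013,-.085,.055)),"bottom",proj(s,G(o,-.013,-.085,.045)),"front edge at y-45",proj(s,G(o,-.013,-.045,.055)))
    print(" top far end corners",proj(a,G(o,-.013,.085,.055)),proj(a,G(o,.013,.085,.055)))
E
```

```text
167 172 223 232
end row 224 [32 35 33 33 33 42 64 79 82 80 80 78]
end row 227 [33 33 34 36 36 39 61 74 79 77 79 78]
end row 230 [35 36 34 33 32 35 61 77 75 79 80 77]
col 168 [32 31 33 37 36 38 53 75 82 77 79 79 81 77 75 78 77 59 35 35 36 34 34 33]
col 170 [32 31 33 34 39 36 57 78 80 79 75 79 78 78 80 78 76 59 36 35 34 37 35 32]
206 None None; 208 252 253; 210 252 254; 212 253 260; 214 253 261; 216 254 256; 218 255 262; 220 255 263; 222 256 264; 224 256 264; 226 257 265; 228 257 265; 230 None None; 232 None None; 
(0.5437, 0.1) side near end corners top [256.1333 228.3589] [265.7838 227.9187] bottom [256.1599 231.7989] front edge at y-45 [254.7044 222.8086]
 top far end corners [165.2467 233.6258] [164.8914 222.4552]
(0.5455, 0.1003) side near end corners top [256.8025 228.3026] [266.448  227.8627] bottom [256.8271 231.7416] front edge at y-45 [255.3545 222.7556]
 top far end corners [165.1437 232.848 ] [164.7889 221.6841]
```

```bash
python3 - <<'E'
from h import *
np.set_printoptions(precision=4,suppress=True)
from scipy.optimize import least_squares
from scipy.ndimage import map_coordinates
a=imaging.capture("top");s=imaging.capture("side")
def red(f): f=f.astype(float);return f[...,2]-f[...,0]
def edge(im,f,P,D,n=41,span=.008):
    # cross edge near world point P along dir D; returns signed offset (m) of steepest change of redness
    t=np.linspace(-span,span,n);uv=np.array([proj(im,np.array(P)+D*k) for k in t])
    v=map_coordinates(red(f),[uv[:,1]-.5,uv[:,0]-.5],order=1);g=np.abs(np.gradient(np.convolve(np.pad(v,3,'edge'),np.ones(7)/7,'valid')))
    return (g**2*t).sum()/(g**2).sum()
# rack pose in first top picture
f0=cv2.imread("pics/top0.png");f1=a["frame"]
c=np.array([.459,-.2356]);y=np.radians(15)
X=np.array([np.cos(y),np.sin(y),0]);Y=np.array([-X[1],X[0],0])
E=[[np.median([edge(a,f0,[*(c),.042]+sg*.085*Y+k*X,Y*sg) for k in np.linspace(-.008,.008,9)])] for sg in(-1,1)]
W=[[edge(a,f0,[*(c),.042]+sg*.013*X+k*Y,X*sg) for k in(-.075,-.06,-.02,.02,.06,.075)] for sg in(-1,1)]
print("rack: end offsets (outward)",np.array(E)*1000,"side",np.array(W)*1000)
X=np.array([.9977,.0671,0]);Y=np.array([-X[1],X[0],0]);O=np.array([.5437,.1000,.055])
print("far end offset outward mm",[round(edge(a,f1,O+.085*Y+k*X,Y)*1000,2) for k in(-.009,-.005,0,.005,.009)])
print("plate left/ right edge offset first pic",[round(1000*0,1)])
g0=cv2.imread("pics/side0.png");g1=s["frame"]
for nm,f,o,yy,z in(("rack",g0,[.459,-.2356],15,.042),("table",g1,[.5455,.1003],3.85,.055)):
    yy=np.radians(yy);X=np.array([np.cos(yy),np.sin(yy),0]);Y=np.array([-X[1],X[0],0]);P=np.array([*o,z])
    # end face bottom edge
    print(nm,"side near-end bottom offset",[round(edge(s,f,P-.085*Y+k*X-[0,0,.01],-Y,span=.02)*1000,1) for k in(-.008,-.004,0,.004,.008)],"front edge",[round(edge(s,f,P-.013*X-k*Y,-X)*1000,1) for k in(.06,.07,.08)])
E
```

```text
rack: end offsets (outward) [[ 0.8434]
 [-2.1026]] side [[ 0.2547  0.2623  0.8693 -0.0633 -0.7403 -0.5308]
 [-1.027  -0.9483  1.4324  0.9729 -0.2802 -0.6073]]
far end offset outward mm [np.float64(-2.73), np.float64(-2.72), np.float64(-2.78), np.float64(-2.87), np.float64(-2.76)]
plate left/ right edge offset first pic [0]
rack side near-end bottom offset [np.float64(7.3), np.float64(-2.1), np.float64(-2.2), np.float64(-2.4), np.float64(-2.8)] front edge [np.float64(-0.1), np.float64(-1.7), np.float64(-1.6)]
table side near-end bottom offset [np.float64(-4.1), np.float64(-4.7), np.float64(-4.9), np.float64(-5.1), np.float64(-5.2)] front edge [np.float64(-0.5), np.float64(-1.1), np.float64(-1.1)]
```

>>> apply_moves(moves=[[[0.0269,-0.0212,0],0],[[0.0269,-0.0212,0],0],[[0.0269,-0.0212,0],0],[[0.0269,-0.0212,0],0],[[0.0269,-0.0212,0],0]])

```text
time_s: 17.58
tcp_pos: [0.551, 0.0335, 0.2232]
ee_rot: [[0.563, 0.826, 0.0], [0.826, -0.563, 0.0], [0.0, 0.0, -1.0]]
wrist_force: [1.2, -0.3, 0.0]
gripper_width: 0.574
gripper_force: 0.0
```

>>> apply_moves(moves=[[[0.0269,-0.0212,0],0],[[0.0269,-0.0211,0],0],[[0,0,0],-7.0],[[0,0,0],-7.0],[[0,0,0],-7.0]])

```text
time_s: 18.0
tcp_pos: [0.5464, 0.1014, 0.223]
ee_rot: [[0.222, 0.975, -0.0], [0.975, -0.222, -0.0], [-0.0, -0.0, -1.0]]
wrist_force: [0.1, -1.4, 0.3]
gripper_width: 0.577
gripper_force: 0.0
```

>>> apply_moves(moves=[[[0,0,0],0],[[0,0,0],0]])

```text
time_s: 18.17
tcp_pos: [0.5466, 0.1005, 0.223]
ee_rot: [[0.232, 0.973, -0.0], [0.973, -0.232, -0.0], [-0.0, -0.0, -1.0]]
wrist_force: [0.0, -0.6, -0.2]
gripper_width: 0.573
gripper_force: 0.0
```

```bash
python3 -c "
from h import *
s=st();print(s['ee_rot'].T@(np.array([.5455,.1005,.148])-s['tcp_pos']))"
```

```text
t 18.1667 tcp [0.5466 0.1005 0.223 ] th 76.58 gauge xy 0.0020914062443903748 5.664561428110514e-05 F [ 0.0365 -0.5589 -0.1685] M [-0.1231 -0.0897  0.0824] w 0.04984735249850662 q6 139.45236892199432
[-0.0002 -0.0011  0.075 ]
```

>>> apply_moves(moves=[[[0,-0.001,0.02],0],[[0,0,0.02],0],[[0,0,0.02],0],[[0,0,0.015],0],[[0,0,0],0]])

```text
time_s: 18.58
tcp_pos: [0.5434, 0.0996, 0.1447]
ee_rot: [[0.233, 0.973, -0.007], [0.973, -0.233, -0.002], [-0.004, -0.006, -1.0]]
wrist_force: [-0.6, -0.3, 0.7]
gripper_width: 0.573
gripper_force: 0.0
```

>>> apply_moves(moves=[[[0,0,0],0],[[0,0,0],0]])

```text
time_s: 18.75
tcp_pos: [0.5465, 0.1007, 0.1492]
ee_rot: [[0.23, 0.973, 0.002], [0.973, -0.23, 0.0], [0.001, 0.002, -1.0]]
wrist_force: [0.0, 0.3, 0.7]
gripper_width: 0.573
gripper_force: 0.0
```

```bash
cat >> h.py <<'E'
def avg(n=6):
    a=imaging.capture("top");M=[];F=[]
    for i in range(n):
        if i: models.place_of(a,"wood_rib")
        s=r.sense();M.append(s["moment"]);F.append(s["wrist_force"])
    R=s["ee_rot"];M=np.array(M);F=np.mean(F,0)
    print("t",round(s["time_s"],2),"tcp",s["tcp_pos"].round(4),"th",np.degrees(np.arctan2(R[1,0],R[0,0])).round(1),"F",F.round(2),"Ftool",(R.T@F).round(2),"Mz",M[:,2].mean().round(3),"sd",M[:,2].std().round(3),"w",round(s["gripper_width"]*.087,4),"q6",s["joints"][5].round(1))
E
python3 -c "
from h import *
avg()"
```

```text
t 19.05 tcp [0.5459 0.1008 0.1488] th 76.8 F [ 0.15 -0.03 -0.06] Ftool [0.01 0.15 0.06] Mz -0.014 sd 0.021 w 0.0501 q6 139.6
```

>>> apply_moves(moves=[[[0,0,0],0],[[0,0,0],0],[[0,0,0],0],[[0,0,0],0],[[0,0,0],0]], hand=0.0)

```text
time_s: 19.47
tcp_pos: [0.5456, 0.1006, 0.148]
ee_rot: [[0.229, 0.973, -0.0], [0.973, -0.229, -0.0], [-0.0, -0.0, -1.0]]
wrist_force: [0.6, -0.3, -0.3]
gripper_width: 0.281
gripper_force: 0.0
```

```bash
python3 -c "
from h import *
avg()"
```

```text
t 19.77 tcp [0.5458 0.1006 0.1481] th 76.8 F [ 0.7  -0.43 -0.44] Ftool [-0.26  0.78  0.44] Mz 0.023 sd 0.024 w 0.0223 q6 139.6
```

>>> apply_moves(moves=[[[0,0,0],3],[[0,0,0],5],[[0,0,0],6],[[0,0,0],6],[[0,0,0],5]])

```text
time_s: 20.18
tcp_pos: [0.5454, 0.1008, 0.1481]
ee_rot: [[0.622, 0.783, -0.0], [0.783, -0.622, 0.0], [-0.0, -0.0, -1.0]]
wrist_force: [-1.2, 1.4, 0.0]
gripper_width: 0.255
gripper_force: 30.0
```

```bash
python3 -c "
from h import *
avg(5)"
```

```text
t 20.43 tcp [0.5454 0.1008 0.148 ] th 51.9 F [-0.34  0.82  0.41] Ftool [ 0.43 -0.77 -0.41] Mz 0.032 sd 0.018 w 0.0223 q6 114.7
```

>>> apply_moves(moves=[[[0,0,0],5],[[0,0,0],6],[[0,0,0],6],[[0,0,0],6],[[0,0,0],5]])

```text
time_s: 20.85
tcp_pos: [0.5451, 0.1012, 0.148]
ee_rot: [[0.916, 0.4, -0.001], [0.4, -0.916, 0.001], [-0.0, -0.001, -1.0]]
wrist_force: [-1.7, 2.7, 1.9]
gripper_width: 0.254
gripper_force: 30.0
```

```bash
python3 -c "
from h import *
avg(5)"
```

```text
t 21.1 tcp [0.5452 0.1011 0.148 ] th 23.9 F [-3.06  3.25  1.52] Ftool [-1.48 -4.21 -1.52] Mz 0.046 sd 0.017 w 0.0225 q6 86.7
```

>>> apply_moves(moves=[[[0,-0.0004,0],4],[[0,0,0],5],[[0,0,0],4],[[0,0,0],0]])

```text
time_s: 21.43
tcp_pos: [0.5451, 0.1014, 0.148]
ee_rot: [[0.982, 0.187, -0.001], [0.187, -0.982, 0.001], [-0.0, -0.001, -1.0]]
wrist_force: [-2.6, 3.8, 2.2]
gripper_width: 0.252
gripper_force: 30.0
```

```bash
python3 -c "
from h import *
avg(5)"
```

```text
t 21.68 tcp [0.5451 0.1014 0.148 ] th 10.9 F [-3.15  3.88  1.92] Ftool [-2.36 -4.4  -1.91] Mz 0.053 sd 0.014 w 0.0224 q6 73.7
```

>>> apply_moves(moves=[[[0,0,0],5],[[0,0,0],0]])

```text
time_s: 21.85
tcp_pos: [0.5451, 0.1015, 0.148]
ee_rot: [[0.995, 0.1, -0.001], [0.1, -0.995, 0.001], [-0.0, -0.001, -1.0]]
wrist_force: [-3.6, 4.7, 1.5]
gripper_width: 0.255
gripper_force: 30.0
```

```bash
python3 -c "
from h import *
avg(5)"
```

```text
t 22.1 tcp [0.5451 0.1015 0.148 ] th 5.9 F [-3.5   4.26  1.91] Ftool [-3.05 -4.6  -1.9 ] Mz 0.057 sd 0.018 w 0.0226 q6 68.7
```

>>> apply_moves(moves=[[[0,0,0],5],[[0,0,0],0]])

```text
time_s: 22.27
tcp_pos: [0.5451, 0.1016, 0.148]
ee_rot: [[1.0, 0.013, -0.0], [0.013, -1.0, 0.001], [-0.0, -0.001, -1.0]]
wrist_force: [-2.5, 4.7, 1.1]
gripper_width: 0.256
gripper_force: 30.0
```

```bash
python3 -c "
from h import *
avg(5)"
```

```text
t 22.52 tcp [0.5451 0.1016 0.148 ] th 0.9 F [-3.65  4.4   1.18] Ftool [-3.58 -4.46 -1.17] Mz 0.06 sd 0.032 w 0.0221 q6 63.7
```

>>> apply_moves(moves=[[[0,0,0],5],[[0,0,0],0]])

```text
time_s: 22.68
tcp_pos: [0.5451, 0.1016, 0.148]
ee_rot: [[0.997, -0.074, -0.0], [-0.074, -0.997, 0.001], [-0.001, -0.001, -1.0]]
wrist_force: [-3.7, 4.2, 2.6]
gripper_width: 0.252
gripper_force: 30.0
```

```bash
python3 -c "
from h import *
avg(5)"
```

```text
t 22.93 tcp [0.5451 0.1017 0.148 ] th -4.1 F [-3.45  4.37  2.03] Ftool [-3.75 -4.11 -2.03] Mz 0.036 sd 0.023 w 0.0219 q6 58.7
```

>>> apply_moves(moves=[[[-0.0004,-0.0005,0],5],[[0,0,0],0]])

```text
time_s: 23.1
tcp_pos: [0.5451, 0.1018, 0.148]
ee_rot: [[0.987, -0.16, 0.0], [-0.16, -0.987, 0.0], [0.0, -0.0, -1.0]]
wrist_force: [-1.6, 3.5, 2.2]
gripper_width: 0.253
gripper_force: 30.0
```

```bash
python3 -c "
from h import *
avg(5)"
```

```text
t 23.35 tcp [0.5451 0.1018 0.148 ] th -9.1 F [-2.53  4.02  1.03] Ftool [-3.13 -3.57 -1.03] Mz 0.101 sd 0.038 w 0.0221 q6 53.6
```

>>> apply_moves(moves=[[[0,0,0],5],[[0,0,0],0]])

```text
time_s: 23.52
tcp_pos: [0.5451, 0.1019, 0.1481]
ee_rot: [[0.969, -0.247, 0.0], [-0.247, -0.969, 0.001], [0.0, -0.001, -1.0]]
wrist_force: [-2.3, 4.9, 1.6]
gripper_width: 0.254
gripper_force: 30.0
```

```bash
python3 -c "
from h import *
avg(5)"
```

```text
t 23.77 tcp [0.5451 0.1019 0.1481] th -14.2 F [-2.56  4.49  1.74] Ftool [-3.58 -3.73 -1.74] Mz 0.049 sd 0.033 w 0.0223 q6 48.5
```

>>> apply_moves(moves=[[[0,0,0],5],[[0,0,0],0]])

```text
time_s: 23.93
tcp_pos: [0.5451, 0.102, 0.1481]
ee_rot: [[0.944, -0.331, 0.0], [-0.331, -0.944, 0.001], [0.0, -0.001, -1.0]]
wrist_force: [-2.7, 5.4, 1.0]
gripper_width: 0.255
gripper_force: 30.0
```

```bash
python3 -c "
from h import *
avg(5)"
```

```text
t 24.18 tcp [0.5451 0.102  0.1481] th -19.2 F [-2.83  4.58  1.21] Ftool [-4.18 -3.4  -1.21] Mz 0.024 sd 0.014 w 0.0224 q6 43.5
```

>>> apply_moves(moves=[[[0,0,0],5],[[0,0,0],0]])

```text
time_s: 24.35
tcp_pos: [0.5452, 0.102, 0.1481]
ee_rot: [[0.911, -0.412, 0.0], [-0.412, -0.911, 0.001], [0.0, -0.001, -1.0]]
wrist_force: [-3.7, 4.9, 0.8]
gripper_width: 0.254
gripper_force: 30.0
```

```bash
python3 -c "
from h import *
avg(5)"
```

```text
t 24.6 tcp [0.5452 0.102  0.148 ] th -24.2 F [-3.04  5.08  0.8 ] Ftool [-4.85 -3.39 -0.8 ] Mz 0.067 sd 0.017 w 0.0218 q6 38.5
```

>>> apply_moves(moves=[[[0,0,0],5],[[0,0,0],0]])

```text
time_s: 24.77
tcp_pos: [0.5452, 0.1021, 0.1481]
ee_rot: [[0.872, -0.489, 0.001], [-0.489, -0.872, 0.001], [-0.0, -0.001, -1.0]]
wrist_force: [-2.1, 5.1, 1.7]
gripper_width: 0.254
gripper_force: 30.0
```

```bash
python3 -c "
from h import *
avg(5)"
```

```text
t 25.02 tcp [0.5453 0.1021 0.1481] th -29.2 F [-2.79  4.97  1.36] Ftool [-4.86 -2.98 -1.36] Mz 0.045 sd 0.05 w 0.0221 q6 33.5
```

>>> apply_moves(moves=[[[-0.0006,-0.0004,0],5],[[0,0,0],0]])

```text
time_s: 25.18
tcp_pos: [0.5452, 0.1023, 0.1481]
ee_rot: [[0.827, -0.563, 0.001], [-0.563, -0.827, 0.0], [0.001, -0.001, -1.0]]
wrist_force: [-1.1, 3.0, 0.7]
gripper_width: 0.258
gripper_force: 30.0
```

```bash
python3 -c "
from h import *
avg(5)"
```

```text
t 25.43 tcp [0.5452 0.1023 0.1481] th -34.1 F [-0.69  3.63 -0.16] Ftool [-2.61 -2.62  0.16] Mz 0.072 sd 0.035 w 0.0222 q6 28.5
```

>>> apply_moves(moves=[[[0,0,0],5],[[0,0,0],0]])

```text
time_s: 25.6
tcp_pos: [0.5452, 0.1024, 0.1481]
ee_rot: [[0.774, -0.633, 0.001], [-0.633, -0.774, 0.0], [0.001, -0.001, -1.0]]
wrist_force: [0.4, 3.4, -1.8]
gripper_width: 0.258
gripper_force: 30.0
```

```bash
python3 -c "
from h import *
avg(5)"
```

```text
t 25.85 tcp [0.5452 0.1024 0.1481] th -39.1 F [ 0.65  3.64 -1.4 ] Ftool [-1.79 -3.23  1.4 ] Mz 0.077 sd 0.024 w 0.0227 q6 23.5
```

>>> apply_moves(moves=[[[0,0,0],5],[[0,0,0],0]])

```text
time_s: 26.02
tcp_pos: [0.5452, 0.1024, 0.1481]
ee_rot: [[0.716, -0.698, 0.001], [-0.698, -0.716, 0.0], [0.0, -0.001, -1.0]]
wrist_force: [2.3, 4.5, -1.9]
gripper_width: 0.256
gripper_force: 30.0
```

```bash
python3 -c "
from h import *
avg(5)"
```

```text
t 26.27 tcp [0.5452 0.1024 0.1481] th -44.1 F [ 2.29  3.89 -2.07] Ftool [-1.06 -4.38  2.08] Mz 0.091 sd 0.053 w 0.0221 q6 18.5
```

>>> apply_moves(moves=[[[0,0,0],5],[[0,0,0],0]])

```text
time_s: 26.43
tcp_pos: [0.5453, 0.1025, 0.1481]
ee_rot: [[0.652, -0.758, 0.001], [-0.758, -0.652, 0.001], [0.0, -0.001, -1.0]]
wrist_force: [2.1, 5.0, -3.1]
gripper_width: 0.258
gripper_force: 30.0
```

```bash
python3 -c "
from h import *
avg(5)"
```

```text
t 26.68 tcp [0.5453 0.1025 0.1481] th -49.2 F [ 2.57  4.51 -2.45] Ftool [-1.73 -4.89  2.46] Mz 0.067 sd 0.013 w 0.0219 q6 13.5
```

>>> apply_moves(moves=[[[0,0,0],5],[[0,0,0],0]])

```text
time_s: 26.85
tcp_pos: [0.5454, 0.1025, 0.1481]
ee_rot: [[0.583, -0.812, 0.001], [-0.812, -0.583, 0.001], [0.0, -0.002, -1.0]]
wrist_force: [2.8, 3.9, -2.7]
gripper_width: 0.257
gripper_force: 30.0
```

```bash
python3 -c "
from h import *
avg(5)"
```

```text
t 27.1 tcp [0.5453 0.1026 0.1481] th -54.2 F [ 2.89  4.43 -2.77] Ftool [-1.89 -4.93  2.78] Mz 0.066 sd 0.031 w 0.0224 q6 8.5
```

>>> apply_moves(moves=[[[-0.0002,-0.0006,0],5],[[0,0,0],0]])

```text
time_s: 27.27
tcp_pos: [0.5455, 0.1027, 0.1481]
ee_rot: [[0.511, -0.859, 0.001], [-0.859, -0.511, -0.0], [0.0, -0.0, -1.0]]
wrist_force: [2.0, 2.6, -2.0]
gripper_width: 0.258
gripper_force: 30.0
```

```bash
python3 -c "
from h import *
avg(5)"
```

```text
t 27.52 tcp [0.5454 0.1027 0.1481] th -59.1 F [ 3.39  3.02 -2.52] Ftool [-0.85 -4.46  2.52] Mz 0.062 sd 0.011 w 0.022 q6 3.4
```

>>> apply_moves(moves=[[[0,0,0],5],[[0,0,0],0]])

```text
time_s: 27.68
tcp_pos: [0.5455, 0.1027, 0.1481]
ee_rot: [[0.434, -0.901, 0.001], [-0.901, -0.434, 0.0], [0.0, -0.001, -1.0]]
wrist_force: [3.4, 2.7, -3.2]
gripper_width: 0.257
gripper_force: 30.0
```

```bash
python3 -c "
from h import *
avg(5)"
```

```text
t 27.93 tcp [0.5455 0.1027 0.1481] th -64.1 F [ 3.75  3.05 -3.16] Ftool [-1.1  -4.7   3.17] Mz 0.082 sd 0.025 w 0.0221 q6 -1.5
```

>>> apply_moves(moves=[[[0,0,0],5],[[0,0,0],0]])

```text
time_s: 28.1
tcp_pos: [0.5456, 0.1028, 0.1481]
ee_rot: [[0.355, -0.935, 0.001], [-0.935, -0.355, 0.0], [0.0, -0.001, -1.0]]
wrist_force: [5.0, 3.2, -4.2]
gripper_width: 0.256
gripper_force: 30.0
```

```bash
python3 -c "
from h import *
avg(5)"
```

```text
t 28.35 tcp [0.5456 0.1028 0.1481] th -69.1 F [ 4.38  2.75 -3.47] Ftool [-1.01 -5.07  3.47] Mz 0.069 sd 0.028 w 0.0224 q6 -6.5
```

>>> apply_moves(moves=[[[0,0,0],5],[[0,0,0],0]])

```text
time_s: 28.52
tcp_pos: [0.5457, 0.1028, 0.1481]
ee_rot: [[0.272, -0.962, 0.001], [-0.962, -0.272, 0.0], [0.0, -0.001, -1.0]]
wrist_force: [5.1, 2.7, -3.6]
gripper_width: 0.259
gripper_force: 30.0
```

```bash
python3 -c "
from h import *
avg(5)"
```

```text
t 28.77 tcp [0.5457 0.1028 0.1481] th -74.1 F [ 4.69  3.29 -3.47] Ftool [-1.88 -5.41  3.48] Mz 0.086 sd 0.054 w 0.022 q6 -11.5
```

>>> apply_moves(moves=[[[0,0,0],5],[[0,0,0],0]])

```text
time_s: 28.93
tcp_pos: [0.5457, 0.1028, 0.1481]
ee_rot: [[0.187, -0.982, 0.001], [-0.982, -0.187, 0.0], [0.0, -0.001, -1.0]]
wrist_force: [5.3, 3.2, -4.6]
gripper_width: 0.256
gripper_force: 30.0
```

```bash
python3 -c "
from h import *
avg(5)"
```

```text
t 29.18 tcp [0.5457 0.1028 0.1481] th -79.1 F [ 4.52  2.92 -3.99] Ftool [-2.01 -4.99  4.  ] Mz 0.095 sd 0.033 w 0.0222 q6 -16.5
```

>>> apply_moves(moves=[[[-0.0002,-0.0007,0],5],[[0,0,0],0]])

```text
time_s: 29.35
tcp_pos: [0.5459, 0.1029, 0.1481]
ee_rot: [[0.101, -0.995, 0.0], [-0.995, -0.101, -0.0], [0.0, 0.0, -1.0]]
wrist_force: [3.8, 3.4, -2.0]
gripper_width: 0.251
gripper_force: 30.0
```

```bash
python3 -c "
from h import *
avg(5)"
```

```text
t 29.6 tcp [0.5459 0.1029 0.1481] th -84.1 F [ 3.84  1.87 -2.82] Ftool [-1.47 -4.01  2.82] Mz 0.127 sd 0.051 w 0.0223 q6 -21.5
```

>>> apply_moves(moves=[[[0,0,0],5],[[0,0,0],0]])

```text
time_s: 29.77
tcp_pos: [0.546, 0.1029, 0.1481]
ee_rot: [[0.013, -1.0, 0.0], [-1.0, -0.013, -0.0], [0.0, -0.0, -1.0]]
wrist_force: [3.7, 1.4, -4.3]
gripper_width: 0.252
gripper_force: 30.0
```

```bash
python3 -c "
from h import *
avg(5)"
```

```text
t 30.02 tcp [0.546  0.1029 0.1481] th -89.1 F [ 4.67  1.02 -2.99] Ftool [-0.95 -4.69  2.99] Mz 0.011 sd 0.034 w 0.0221 q6 -26.5
```

>>> apply_moves(moves=[[[0,0,0],5],[[0,0,0],0]])

```text
time_s: 30.18
tcp_pos: [0.546, 0.1029, 0.1481]
ee_rot: [[-0.075, -0.997, 0.001], [-0.997, 0.075, -0.0], [-0.0, -0.001, -1.0]]
wrist_force: [5.3, 1.0, -4.9]
gripper_width: 0.257
gripper_force: 30.0
```

```bash
python3 -c "
from h import *
avg(5)"
```

```text
t 30.43 tcp [0.5461 0.1029 0.1481] th -94.2 F [ 5.02  1.1  -3.31] Ftool [-1.46 -4.93  3.32] Mz -0.124 sd 0.026 w 0.022 q6 -31.6
```

>>> apply_moves(moves=[[[0,0,0],5],[[0,0,0],0]])

```text
time_s: 30.6
tcp_pos: [0.5461, 0.1029, 0.1481]
ee_rot: [[-0.162, -0.987, 0.001], [-0.987, 0.162, -0.0], [0.0, -0.001, -1.0]]
wrist_force: [6.1, 0.5, -4.0]
gripper_width: 0.257
gripper_force: 30.0
```

```bash
python3 -c "
from h import *
avg(5)"
```

```text
t 30.85 tcp [0.5462 0.1029 0.1481] th -99.1 F [ 5.43  0.68 -3.56] Ftool [-1.54 -5.25  3.56] Mz -0.014 sd 0.024 w 0.0221 q6 -36.6
```

>>> apply_moves(moves=[[[0,0,0],5],[[0,0,0],0]])

```text
time_s: 31.02
tcp_pos: [0.5463, 0.1029, 0.1481]
ee_rot: [[-0.247, -0.969, 0.001], [-0.969, 0.247, -0.0], [-0.0, -0.001, -1.0]]
wrist_force: [6.2, 0.6, -4.1]
gripper_width: 0.258
gripper_force: 30.0
```

```bash
python3 -c "
from h import *
avg(5)"
```

```text
t 31.27 tcp [0.5462 0.1029 0.1481] th -104.1 F [ 5.69  0.69 -3.74] Ftool [-2.06 -5.35  3.75] Mz 0.096 sd 0.03 w 0.0223 q6 -41.5
```

>>> apply_moves(moves=[[[0,0,0],5],[[0,0,0],0]])

```text
time_s: 31.43
tcp_pos: [0.5463, 0.1029, 0.1481]
ee_rot: [[-0.331, -0.944, 0.001], [-0.944, 0.331, -0.0], [-0.0, -0.001, -1.0]]
wrist_force: [5.1, 0.6, -4.4]
gripper_width: 0.257
gripper_force: 30.0
```

```bash
python3 -c "
from h import *
avg(5)"
```

```text
t 31.68 tcp [0.5463 0.1029 0.1481] th -109.2 F [ 5.89  0.57 -4.24] Ftool [-2.47 -5.37  4.25] Mz -0.1 sd 0.024 w 0.0223 q6 -46.6
```

>>> apply_moves(moves=[[[0,0,0],4],[[0,0,0],0]])

```text
time_s: 31.85
tcp_pos: [0.5464, 0.1028, 0.1481]
ee_rot: [[-0.395, -0.919, 0.001], [-0.919, 0.395, -0.0], [-0.0, -0.001, -1.0]]
wrist_force: [6.1, 0.0, -4.4]
gripper_width: 0.251
gripper_force: 30.0
```

```bash
python3 -c "
from h import *
avg(5)"
```

```text
t 32.1 tcp [0.5464 0.1028 0.1481] th -113.2 F [ 6.45  0.84 -4.15] Ftool [-3.31 -5.6   4.16] Mz -0.104 sd 0.021 w 0.0221 q6 -50.6
```

>>> apply_moves(moves=[[[0,0,0],0],[[0,0,0],0],[[0,0,0],0],[[0,0,0],0],[[0,0,0],0]], hand=0.05)

```text
time_s: 32.52
tcp_pos: [0.545, 0.1027, 0.148]
ee_rot: [[-0.394, -0.919, -0.002], [-0.919, 0.394, -0.001], [0.001, 0.001, -1.0]]
wrist_force: [0.6, -0.1, 0.1]
gripper_width: 0.53
gripper_force: 0.0
```

>>> apply_moves(moves=[[[0,0,-0.015],0],[[0,0,-0.025],0],[[0,0,-0.035],0],[[0,0,-0.035],0],[[0,0,0],0]])

```text
time_s: 32.93
tcp_pos: [0.5491, 0.1036, 0.2662]
ee_rot: [[-0.393, -0.92, 0.014], [-0.92, 0.393, 0.003], [-0.008, -0.011, -1.0]]
wrist_force: [0.3, 0.6, 1.3]
gripper_width: 0.577
gripper_force: 0.0
```

```bash
python3 - <<'E'
from h import *
st()
a=imaging.capture("top");c=imaging.capture("side")
b=np.hstack([cv2.resize(f["frame"][y:y+100,x:x+w],None,fx=6,fy=6,interpolation=2) for f,x,y,w in((a,160,170,73),(c,230,160,58))]);cv2.imwrite("pics/f.png",b)
E
```

```text
t 32.9333 tcp [0.5491 0.1036 0.2662] th -113.13 gauge xy 0.004834993003512043 0.0029801153475448173 F [0.2507 0.6123 1.28  ] M [ 0.1345 -0.2406  0.0267] w 0.050156171144622154 q6 -50.61450946306786
```

View pics/f.png

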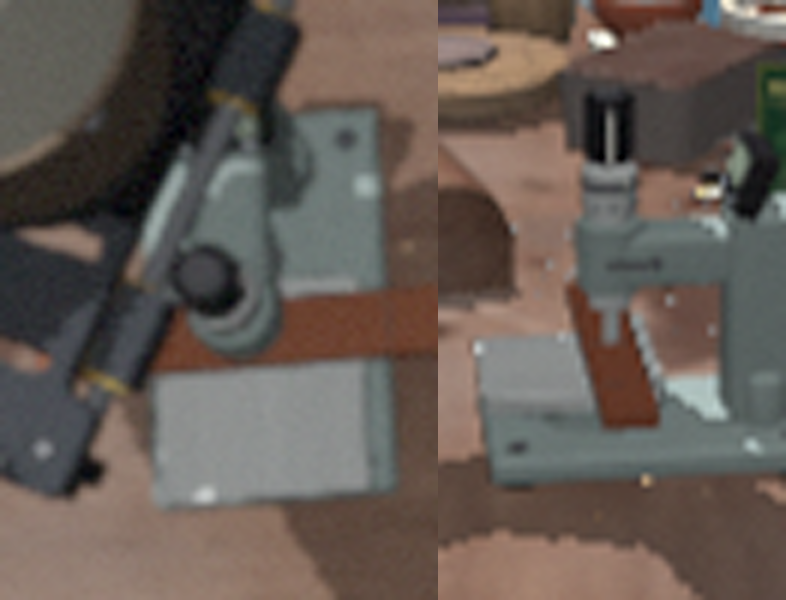

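```bash
python3 -c "
from h import *
print(r.finish_job())"
```

```text
the job is handed in; nothing more can be done
None
```

The long bar is gripped under the micrometer's spindle, flat on the table with its long edge against the back stop. The ratchet slipped two clicks, the hand is clear, and the job is handed in; the last top picture before the knob put the bar's middle about 2 mm to the right of the spindle axis, which I left uncorrected.

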